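Shingle coated finish plates on a viewing stand

TASK

Lay the three coated sample plates on the sloping viewing stand for inspection, overlapping like roof slates and working upwards: blue first on the lowest line, then yellow on the middle line lapping over blue, then white on the top line lapping over yellow. Each plate's lower edge must lie on its line, with the plate square to the lines, centred in the lane and resting flush on what is beneath it; set the plates down without dropping them, let go, and leave everything else on the bench where it is.

Things in the scene. Friction and masses are not known exactly. Their poses are not given: they have to be found in the camera images.
- blue_mid (a point): Centre of the blue plate: a flat rectangular coated plate 90 (x, length) x 56 (y, width) x 5 mm (z, thickness), 65 g; both ends alike. The point is at mid length, mid width, mid thickness. It starts lying flat on the mat (its underside 3 mm above the table).
- yellow_mid (a point): Centre of the yellow plate: a flat rectangular coated plate 90 (x, length) x 56 (y, width) x 5 mm (z, thickness), 65 g; both ends alike. The point is at mid length, mid width, mid thickness. It starts lying flat on the mat (its underside 3 mm above the table).
- white_mid (a point): Centre of the white plate: a flat rectangular coated plate 90 (x, length) x 56 (y, width) x 5 mm (z, thickness), 65 g; both ends alike. The point is at mid length, mid width, mid thickness. It starts lying flat on the mat (its underside 3 mm above the table).
- line_low (a point): Point on the deck's centre line at the LOWEST exposure line (black, painted on top of the aluminium starter strip); the point is in the bare deck plane, 9 mm under the strip's top, 22 mm above the table. Axes: x straight up the slope, y across it (along the line), z square out of the deck. The strip is 9 mm high, 14 mm wide, across the whole deck, and holds up the blue plate's lower edge.
- line_mid (a point): Point on the deck's centre line, in the deck plane, at the MIDDLE exposure line (white), 50 mm up the slope from the lowest. Axes: x straight up the slope, y across it (along the line), z square out of the deck. The lines show on both sides of a 66 mm wide lane bounded by two long white lines.
- line_top (a point): Point on the deck's centre line, in the deck plane, at the TOP exposure line (white), 100 mm up the slope from the lowest. Axes: x straight up the slope, y across it (along the line), z square out of the deck.
- deck: Dark green flat deck of the stand, 150 mm wide, 214 mm long, 0.33 rad to level, low edge towards the robot. Origin and axes as line_low. A plate laid on its line leans on the plate (or strip) below, face to face, upper edge on the deck: 0.10 rad flatter than the deck (0.23 rad to level), its centre 45 mm up the slope from its line and 7 mm out of the deck plane.
- stand: Fixed grey stand under the deck; origin under its foot's centre at table height, x level, up the slope. It is on the left or right half of the table, turned up to 0.3 rad; the mat is on the other half. A light bar 200 mm wide crosses behind the deck's upper end: top 111 mm above the table, near edge at x = +120 mm; two posts under its ends, 75 mm either side of the centre line.
- mat: The fixed grey rubber sorting mat, 290 x 270 x 3 mm, origin under its centre; the plates, the mount and the loupe start on it.
- mount: Bystander, leave alone: black resin specimen mount, a puck 32 mm across, 22 mm high, standing in one of the four corners of the mat's layout. Origin at the centre of its underside.
- loupe: Bystander, leave alone: dark steel loupe, 26 mm across, 32 mm high, standing near the middle of the mat. Origin at the centre of its underside.
- rinse: Bystander, leave alone: white bottle with blue cap, 60 mm across, 150 mm high, at the back of the table. Origin at the centre of its underside.
- mug: Bystander, leave alone: blue mug, 80 mm across, 90 mm high, at the left. Origin at the centre of its underside.
- mouse: Bystander, leave alone: black computer mouse, 105 x 60 mm, 33 mm high, lying in front of the stand's low edge. Origin at the centre of its underside.
- driver: Bystander, leave alone: red-handled screwdriver lying at the right. Origin at the centre of its underside.
- jar: Bystander, leave alone: amber jar with black cap, 56 mm across, 70 mm high, at the right side. Origin at the centre of its underside.
Mind the look-alikes: they are no part of the job. There is more than one size of the part that bears yellow_mid; the job needs the middle-sized.

How it is judged:
On the way, in this order (a step that is already met when the one before it is completed fails the run):
1. Blue plate laid on the lowest line, and let go (x of blue_mid in the frame of line_low between 0.039 and 0.051 m and y of blue_mid in the frame of line_low between -0.007 and 0.007 m and z of blue_mid in the frame of line_low between 0.0045 and 0.01 m and angle between the y axis of blue_mid and the y axis of line_low, either way round below 0.1 rad and contact force between blue and the fingers below 0.1 N and linear speed of blue below 0.02 m/s), for 0.2 s.
2. Yellow plate laid on the middle line, lapping over the blue one, and let go (all of step 1 and x of yellow_mid in the frame of line_mid between 0.039 and 0.051 m and y of yellow_mid in the frame of line_mid between -0.007 and 0.007 m and z of yellow_mid in the frame of line_mid between 0.0045 and 0.01 m and angle between the y axis of yellow_mid and the y axis of line_mid, either way round below 0.1 rad and contact force between yellow and the fingers below 0.1 N and linear speed of yellow below 0.02 m/s), for 0.2 s.
3. White plate laid on the top line, lapping over the yellow one, and let go (all of step 2 and x of white_mid in the frame of line_top between 0.039 and 0.051 m and y of white_mid in the frame of line_top between -0.007 and 0.007 m and z of white_mid in the frame of line_top between 0.0045 and 0.01 m and angle between the y axis of white_mid and the y axis of line_top, either way round below 0.1 rad and contact force between white and the fingers below 0.1 N and linear speed of white below 0.02 m/s), for 0.2 s.
At the end, for the whole second after the job is handed in: All three plates lie released and at rest on the deck: each lower edge within 6 mm of its line (blue lowest, yellow middle, white top), within 7 mm of the lane's centre, within 0.10 rad of square, and resting flush (centre 4.5 to 10 mm out of the deck plane) (all of step 3); the robot touches nothing.
It fails at once if a plate is dropped (over 0.7 m/s while not held) ((linear speed of blue above 0.7 m/s and contact force between blue and the fingers below 0.05 N) or (linear speed of yellow above 0.7 m/s and contact force between yellow and the fingers below 0.05 N) or (linear speed of white above 0.7 m/s and contact force between white and the fingers below 0.05 N)).
It fails at once if a bystander (mount, loupe, bottle, mug, mouse, screwdriver, jar) is pushed more than 25 mm (distance of any of mount, loupe, rinse, mug, mouse, driver, jar from where it was at the start of the episode above 0.025 m).
It fails at once if a standing bystander is tipped over (angle between any of mount, loupe, rinse, mug, mouse, jar's own z axis and vertical above 0.5 rad).
It also fails if it takes over 72 s, if anything falls off the work surface, if the arm or the gripper's body presses on something with over 40 N, if the wrist force passes 120 N, or if a joint passes its speed limit or range.

ROBOT

A 6-joint arm with a two-finger parallel gripper is mounted at the origin on the work surface. World frame = base frame: x ahead of the robot, y to its left, z up, the work surface at z = 0. Lengths are in m, angles in rad, forces in N, time in s.
With the tool pointing down it reaches from about 0.35 to 0.775 m from the base axis. Payload 5.5 kg.
Tool frame: the origin (TCP) lies at the very end of the fingers, on their centre line; the grasp point (between the pads) lies 19 mm behind it; z points along the fingers, y is the direction in which the jaws open and shut (so a half turn about z gives the same grasp; the last joint's range is limited). The gripper opens to 85 mm and grips with 20 to 120 N. Pads are 22 mm wide; open, the fingers measure 114 mm over their backs; the gripper's body (76 mm by 85 mm) begins 54 mm behind the grasp point. The pads swing forward as they close: fully open they stand 13 mm farther back than shut.
Start: joints at [1.06, 0.313, 0.046, 1.304, 0, 1.431], TCP at [0.208, 0.536, 0.231] pointing down, gripper open.
Joint ranges: [-2.76, 2.76], [-0.86, 1.69], [-1.03, 1.26], [-2.2, 2.34], [-1.47, 1.5], [-3.14, 3.14]. Speed limits (rad/s): [2.57, 2.57, 3.14, 3.14, 3.14, 3.14].

INTERFACE

Orientations are given as a unit quaternion [w, x, y, z].
In Python, from workcell import get_state, read_camera, hand_in, find_in, silhouettes gives the robot as it stands. The module is installed in compiled form; this text tells all that it offers.
- The arm moves only by the tool send_rows, never from a script. Its argument "deltas" is a list that holds one entry, the list of rows, each a list of 6 numbers: the shift along the world's x, y, z in cm, then the turn, a rotation vector about the world's x, y, z in degrees. In form: [[[dx, dy, dz, wx, wy, wz], ...]]. A call has 1 to 12 rows; each row is the pose to reach, as a shift and turn from the pose commanded when the call began; what a row does not reach only later rows make up. A row lasts 1/10 s, in which the tool goes at most 50 mm and 8.59 degrees, less where a joint would pass 70% of its speed; a pose out of reach is approached as far as the arm can. A call with a gripper value outside its range is refused whole. "jaw" is the opening, from -1 (shut) to 1 (fully open), so that 0 is half open, set as the call begins (left out, the last holds). The fingers move at their own pace and stop on an object; "force" is the grip in N (left out, the last holds). Time passes only in rows, so rows that repeat a pose let the fingers close. It gives the time, the measured TCP pose, the force and the opening at its end, in the units of the state.
- get_state(): the state, without advancing time (a new reading comes with each control period).
- read_camera(name): name is "scene" or "top" or "wrist"; returns a dict with "img" (400x640x3 uint8, red, green, blue), "z_map" (400x640 float32, m along the optical axis (not along the pixel's ray), 0 where there is no reading), "vfov" (degrees; the focal length in pixels is half the picture's height over the tangent of half this angle, whatever the lens; pixels are square), "cx", "cy" (the principal point, pixels), "k1" (the pictures are not rectified: a ray, as slopes to the right and down, at radius r is drawn at 1 + k1 r^2 times it, then the intrinsics apply), "R" (3x3) and "t" (3): a world point X has camera coordinates R X + t; the wrist camera has in their place "hand_eye" (4x4, takes a point from camera to tool coordinates, whose origin is the TCP and whose axes are the flange's). Camera axes: x right, y down, z forward; pixel columns grow to the right and rows downward; lengths in m; the calibration is good to about 2 mm. A picture is of the moment at which its call begins: read the wrist's pose just before it.
- hand_in(): hands the job in, once; it reports no verdict.
Trained networks look in a picture, given as the dict that the camera call returned (one of the last four; its "shot" number tells which), for a name from the list of things; names that differ only in an ending like _2 or _b are one class to them, and where a whole thing is asked for, a point or a joint stands for the part that bears it (a point fixed in the world has none). Each returns a list of dicts, best first, with "conf" (0 to 1); they miss things now and then, are a little off and sometimes report something else, mostly with a low value. They report only what shows in the picture. A call takes as long as a camera call. They do not tell look-alikes from the thing itself.
- find_in(picture, thing): "box" ([centre column, centre row, width, height] in pixels, round what is visible of it).
- silhouettes(picture, thing): "mask" (400x640 bool, what is visible of it) and "box" ([centre column, centre row, width, height] in pixels, round what is visible of it).
The state is a dict: "clock": time; "joint_pos": joint angles; "qvel": joint speeds; "tau": joint torques, N m; "tcp_pos": TCP position; "orientation": TCP orientation; "wrist_force": force on the tool from outside, world axes, zero at the start; "ft_torque": the same for the moment, N m; "finger_gap": finger opening in m.
Only numpy, scipy, OpenCV 4.12 (cv2) and the standard library are available. Lean on these libraries where they do the work, as an engineer would, in place of code of your own. Each camera call takes 0.05 s, during which the arm holds its last target.

## Working session

There is one attempt and no reset: what is moved stays moved. The work goes in short steps, Python scripts to look and compute and a tool call to move; the robot and the scene stay as the last step left them, time stands still between calls to the robot, and variables do not carry over. Pictures are saved under pics/ and viewed, and the job is handed in when it is done.

Besides the shell and the picture viewer there is one more tool, called after ">>>" by a JSON object that holds its "op" and its "data". send_rows: Moves the arm, as the interface text tells. Its arguments: {"type":"object","properties":{"deltas":{"type":"array","items":{"type":"array","items":{"type":"array","items":{"type":"number"}}}},"jaw":{"type":"number"},"force":{"type":"number"}},"required":["deltas"]}

```bash
mkdir -p pics; ls
python3 - <<'E'
from workcell import *
import cv2
s=get_state();print({k:s[k] for k in ('clock','tcp_pos','orientation','finger_gap')})
for n in('scene','top'):
    p=read_camera(n);cv2.imwrite(f'pics/{n}0.png',p['img'][...,::-1]);print(n,p['vfov'],p['cx'],p['cy'],p['k1'],p['R'],p['t'])
E
```

```text
pics
{'clock': 0.0, 'tcp_pos': array([0.2081225 , 0.53548163, 0.23041196]), 'orientation': array([-2.87359687e-04,  1.84328404e-01,  9.82864290e-01, -8.63122168e-04]), 'finger_gap': 0.0851957294824696}
scene 46.851682850817035 314.16499159489035 196.90777500848597 -0.10759656913515758 [[ 0.41369027  0.91031192  0.01387706]
 [ 0.78004911 -0.34655042 -0.52098578]
 [-0.46945047  0.22635154 -0.85345254]] [-0.20472728 -0.35098746  1.45965427]
top 43.2588909424984 321.5982344636907 202.52359641250277 -0.15591071560636394 [[-0.02212512 -0.99971452 -0.00901946]
 [-0.99707655  0.02272491 -0.07295156]
 [ 0.07313571  0.00737903 -0.9972947 ]] [-0.00337979  0.51920431  1.62133548]
```

View pics/scene0.png

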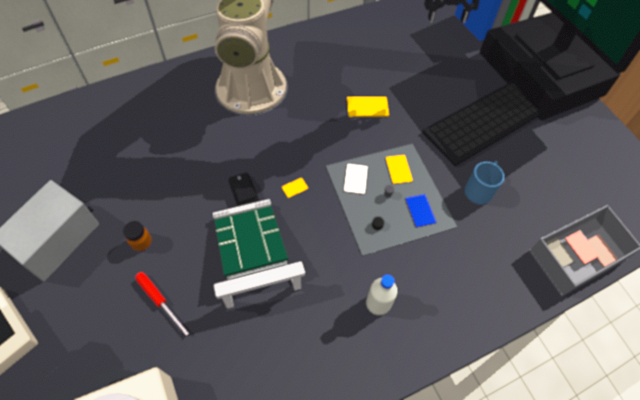

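View pics/top0.png

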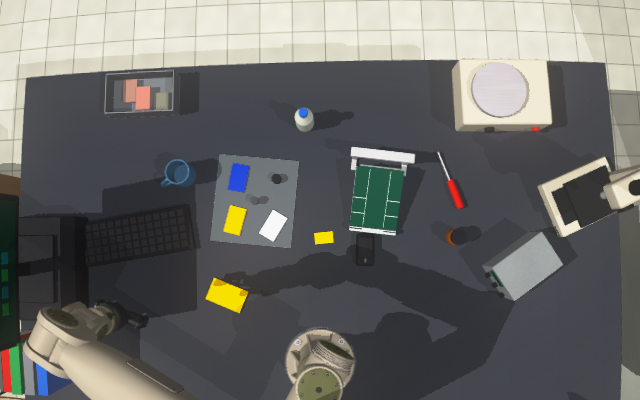

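```bash
cat > h.py <<'E'
from workcell import *
import numpy as np, cv2
from scipy.spatial.transform import Rotation as Ro
def K(p):
    f=200/np.tan(np.radians(p['vfov']/2)); return f
def pose(p,s=None):
    """camera->world R,t"""
    if 'R' in p: return p['R'].T, -p['R'].T@p['t']
    H=p['hand_eye']; q=s['orientation']; R=Ro.from_quat([q[1],q[2],q[3],q[0]]).as_matrix()
    return R@H[:3,:3], R@H[:3,3]+s['tcp_pos']
def rays(p,uv,s=None):
    uv=np.atleast_2d(np.asarray(uv,float)); f=K(p)
    d=(uv-[p['cx'],p['cy']])/f; x=d.copy()
    for _ in range(20): x=d/(1+p['k1']*(x**2).sum(1,keepdims=True))
    Rw,t=pose(p,s); return np.c_[x,np.ones(len(x))]@Rw.T, t
def on_plane(p,uv,z,s=None):
    r,t=rays(p,uv,s); k=(z-t[2])/r[:,2]; return t+r*k[:,None]
def by_depth(p,uv,s=None):
    uv=np.atleast_2d(np.asarray(uv)); r,t=rays(p,uv,s); z=p['z_map'][uv[:,1].astype(int),uv[:,0].astype(int)]
    return t+r*z[:,None], z
def proj(p,X,s=None):
    Rw,t=pose(p,s); c=(np.atleast_2d(X)-t)@Rw; x=c[:,:2]/c[:,2:]
    return x*(1+p['k1']*(x**2).sum(1,keepdims=True))*K(p)+[p['cx'],p['cy']]
def colmask(p,col):
    h=cv2.cvtColor(p['img'],cv2.COLOR_RGB2HSV).astype(int);H,S,V=h[...,0],h[...,1],h[...,2]
    if col=='yellow': return (abs(H-26)<8)&(S>150)&(V>90)
    if col=='blue': return (abs(H-117)<10)&(S>150)&(V>70)
    if col=='white': return (S<40)&(V>165)
    if col=='green': return (abs(H-78)<16)&(S>100)
def rect(p,mask,z,s=None):
    cs,_=cv2.findContours(mask.astype(np.uint8),cv2.RETR_EXTERNAL,cv2.CHAIN_APPROX_NONE)
    c=max(cs,key=cv2.contourArea)[:,0,:]
    X=on_plane(p,c,z,s)[:,:2]
    r=cv2.minAreaRect((X*1000).astype(np.float32)); 
    (cx,cy),(w,h),a=r
    if w<h: w,h,a=h,w,a+90
    a=(a+90)%180-90
    return cx/1000,cy/1000,w,h,a   # a: dir of long axis, deg
E
python3 - <<'E'
from h import *
for n in('scene','top'):
    p=read_camera(n)
    print(n,'px size',K(p))
    for th in('blue','yellow','white'):
        for m in silhouettes(p,th+'_mid')[:4]:
            mk=m['mask']; ys,xs=np.nonzero(mk)
            X,z=by_depth(p,np.c_[xs,ys]); X=X[z>0]
            print(th,round(m['conf'],2),np.round(m['box']),np.round(rect(p,mk,.008),3),'z',np.round(np.median(X,0),4))
    for th in('mount','loupe','stand','deck','mat','mouse','rinse','jar'):
        for m in silhouettes(p,th)[:1]:
            mk=m['mask']; ys,xs=np.nonzero(mk)
            X,z=by_depth(p,np.c_[xs,ys]); X=X[z>0]
            print(th,round(m['conf'],2),np.round(m['box']),'med',np.round(np.median(X,0),3),np.round(np.percentile(X[:,2],98),3))
    for m in silhouettes(p,'deck')[:1]:
        ys,xs=np.nonzero(colmask(p,'green')&m['mask']); X,z=by_depth(p,np.c_[xs,ys]);X=X[z>0]
        for i in range(4):
            c=X.mean(0);u,S,v=np.linalg.svd(X-c,full_matrices=False);nn=v[2]*np.sign(v[2,2]);d=(X-c)@nn;X=X[abs(d)<2.5*d.std()]
        print('deck n',nn,'tilt',np.arccos(nn[2]),'az',np.degrees(np.arctan2(-nn[1],-nn[0])),c,d.std())
E
```

```text
scene px size 461.6014272116324
blue 0.8 [422. 209.  27.  34.] [  0.613   0.258  94.999  60.595 -13.865] z [0.6139 0.2575 0.0074]
blue 0.67 [242. 187.  28.  27.] [  0.36   -0.151 104.493  60.792  -2.298] z [ 0.3754 -0.1528  0.0299]
yellow 0.98 [397. 170.  28.  30.] [  0.473   0.269  90.922  59.649 -14.968] z [0.4723 0.2698 0.0067]
yellow 0.62 [296. 186.  26.  12.] [ 4.1200e-01 -2.1000e-02  6.0724e+01  3.8944e+01 -8.2806e+01] z [ 0.4093 -0.021   0.0029]
yellow 0.6 [367. 106.  44.  16.] [  0.229   0.3   123.134  82.735  66.621] z [0.2295 0.3013 0.0053]
white 0.81 [356. 178.  23.  30.] [  0.452   0.145  93.088  57.567 -27.848] z [0.4549 0.1463 0.0076]
mount 0.46 [377. 224.   8.  12.] med [0.607 0.128 0.024] 0.028
stand 0.91 [258. 252.  95. 104.] med [ 0.576 -0.196  0.068] 0.112
deck 0.69 [250. 238.  76.  73.] med [ 0.53  -0.192  0.056] 0.086
mat 0.77 [392. 196. 130. 111.] med [0.553 0.192 0.002] 0.007
mouse 0.92 [240. 188.  27.  37.] med [ 0.373 -0.154  0.03 ] 0.036
rinse 0.73 [381. 294.  28.  40.] med [0.801 0.022 0.098] 0.15
jar 0.73 [140. 238.  29.  32.] med [ 0.413 -0.444  0.061] 0.
[... 1009 characters left out ...]
01 1.6859e+01] z [0.7757 0.0333 0.1035]
mount 0.59 [280. 178.  14.  12.] med [0.599 0.131 0.024] 0.034
loupe 0.46 [255. 199.  11.   7.] med [0.531 0.203 0.036] 0.042
stand 0.75 [382. 191.  67.  87.] med [ 0.552 -0.192  0.058] 0.116
deck 0.81 [378. 201.  53.  71.] med [ 0.52  -0.189  0.053] 0.087
mat 0.94 [256. 202.  88.  94.] med [0.541 0.199 0.004] 0.012
mouse 0.73 [365. 251.  21.  30.] med [ 0.365 -0.151  0.029] 0.039
rinse 0.84 [303. 120.  23.  19.] med [0.777 0.034 0.102] 0.156
jar 0.67 [455. 239.  21.  18.] med [ 0.397 -0.436  0.067] 0.076
deck n [-0.32306456  0.04027241  0.94551966] tilt 0.3316092372585357 az -7.105692572269396 [ 0.52722486 -0.18914183  0.05587337] 0.003432498590367915
```

>>> {"op": "send_rows", "data": {"deltas": [[[5,-4,3,0,0,0],[9,-8,6,0,0,3],[12,-12,8,0,0,6],[15,-15,9,0,0,8],[18,-18,9,0,0,8],[21,-21,9,0,0,8],[24,-24,9,0,0,8],[26,-28,9,0,0,8],[28,-30,9,0,0,8],[30,-30,9,0,0,8],[30,-30,9,0,0,8]]], "jaw": 1}}

```text
clock: 2.5
tcp_pos: [0.5106, 0.2347, 0.3206]
orientation: [0.0, 0.117, 0.993, 0.0]
wrist_force: [-0.7, -0.0, 0.4]
finger_gap: 0.0854
```

```bash
cat > w.py <<'E'
from h import *
import sys
s=get_state();p=read_camera('wrist')
cv2.imwrite(f'pics/{sys.argv[1]}.png',p['img'][...,::-1])
q=s['orientation'];R=Ro.from_quat([q[1],q[2],q[3],q[0]]).as_matrix()
print(s['clock'],s['tcp_pos'],q,'yjaw az',np.degrees(np.arctan2(R[1,1],R[0,1])),s['finger_gap'],p['vfov'])
print('cam at',pose(p,s)[1]); print(p['hand_eye'])
for th in sys.argv[2:]:
    for m in silhouettes(p,th+'_mid')[:3]:
        print(th,round(m['conf'],2),np.round(m['box']),np.round(rect(p,m['mask'],.008,s),4))
        k=cv2.dilate(m['mask'].astype(np.uint8),np.ones((9,9)))>0
        k&=colmask(p,th)
        if k.sum()>200:
            ys,xs=np.nonzero(k);X,z=by_depth(p,np.c_[xs,ys],s);X=X[z>0]
            print('   col',np.round(rect(p,k,.008,s),4),np.round(np.median(X,0),4))
E
python3 w.py w1 blue yellow white
```

```text
2.5 [0.51056725 0.23467976 0.32061276] [1.16865821e-04 1.16929354e-01 9.93140228e-01 3.13522842e-05] yjaw az 76.57016097016817 0.08541451913985908 61.4633958769988
cam at [0.43550784 0.25157698 0.46303426]
[[ 1.61981231e-03 -9.54329619e-01 -2.98751325e-01  7.68993513e-02]
 [ 9.99998638e-01  1.64087167e-03  1.80342853e-04 -9.84956509e-04]
 [ 3.18106060e-04 -2.98751210e-01  9.54330977e-01 -1.42438882e-01]
 [ 0.00000000e+00  0.00000000e+00  0.00000000e+00  1.00000000e+00]]
blue 0.92 [350. 211.  38.  58.] [  0.6097   0.2552  90.6778  57.8423 -13.0102]
   col [  0.6095   0.2557  90.2847  55.7934 -12.2838] [0.6069 0.2561 0.0082]
yellow 0.98 [337. 109.  45.  79.] [  0.4699   0.2687  90.9864  55.9457 -15.7261]
   col [  0.4697   0.2689  90.3882  56.2013 -15.809 ] [0.4677 0.2693 0.008 ]
yellow 0.67 [115. 116.  55.  41.] [ 4.06400e-01 -1.86000e-02  6.30528e+01  3.92892e+01 -8.50929e+01]
   col [ 4.06600e-01 -1.87000e-02  6.28407e+01  3.88030e+01 -8.53755e+01] [ 0.4059 -0.0215  0.0031]
white 0.89 [243. 116.  61.  83.] [  0.4493   0.1428  91.3884  58.2458 -33.0535]
   col [  0.4497   0.1427 105.009   71.019  -32.9378] [0.4476 0.1445 0.0076]
```

View pics/w1.png

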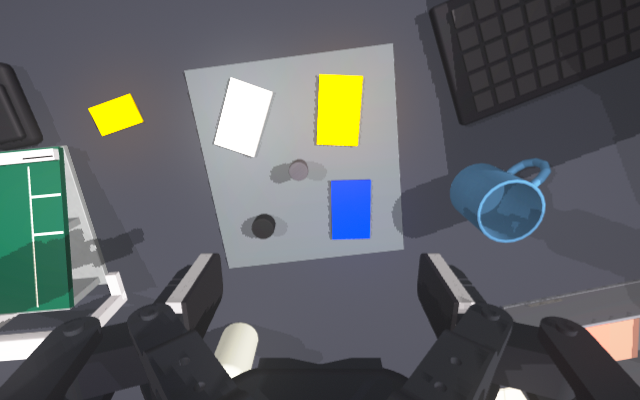

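>>> {"op": "send_rows", "data": {"deltas": [[[-1,-5,0,0,0,2],[-2,-10,0,0,0,4],[-3,-15,0,0,0,6],[-4,-20,0,0,0,6],[-5,-25,-1,0,0,6],[-6,-30,-2,0,0,6],[-7,-35,-3,0,0,6],[-7,-40,-4,0,0,6],[-7,-42,-4,0,0,6],[-7,-42,-4,0,0,6],[-7,-42,-4,0,0,6]]]}}

```text
clock: 3.8
tcp_pos: [0.438, -0.1834, 0.2814]
orientation: [-0.0, 0.063, 0.998, 0.0]
wrist_force: [0.2, 0.8, 0.3]
finger_gap: 0.0853
```

```bash
cat > d.py <<'E'
from h import *
import sys
s=get_state();p=read_camera('wrist')
cv2.imwrite(f'pics/{sys.argv[1]}.png',p['img'][...,::-1])
print(s['clock'],s['tcp_pos'],s['orientation'])
np.savez('deck.npz',img=p['img'],z=p['z_map'],**{k:p[k] for k in('vfov','cx','cy','k1','hand_eye')},tp=s['tcp_pos'],o=s['orientation'])
k=colmask(p,'green'); ys,xs=np.nonzero(k); X,z=by_depth(p,np.c_[xs,ys],s);X=X[z>0]
for i in range(5):
    c=X.mean(0);u,S,v=np.linalg.svd(X-c,full_matrices=False);nn=v[2]*np.sign(v[2,2]);d=(X-c)@nn;X=X[abs(d)<2.5*d.std()]
print('deck n',nn,'tilt',np.arccos(nn[2]),'az',np.degrees(np.arctan2(-nn[1],-nn[0])),c,d.std())
E
python3 d.py deck1
```

```text
3.8 [ 0.43797119 -0.1834289   0.28142116] [-1.17045034e-04  6.33583344e-02  9.97990777e-01  3.40370266e-04]
deck n [-0.3219094   0.04477407  0.94571117] tilt 0.33102047841341753 az -7.918413981527939 [ 0.5256323  -0.1935012   0.05511274] 0.0007567501722816819
```

View pics/deck1.png

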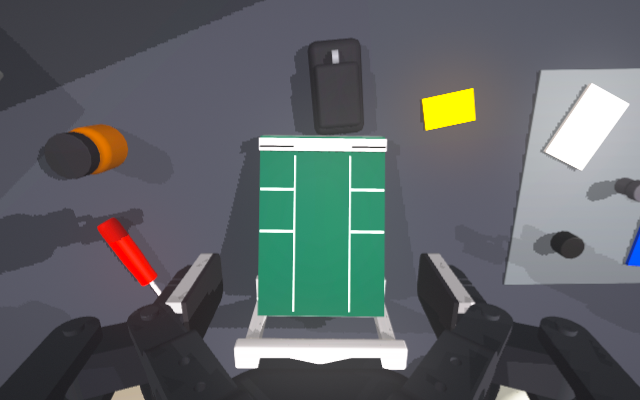

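Run:
```python
from h import *
from scipy.optimize import least_squares
D=np.load('deck.npz');p={k:D[k] for k in('vfov','cx','cy','k1','hand_eye')};p={k:(float(v) if v.ndim==0 else v) for k,v in p.items()}
s={'orientation':D['o'],'tcp_pos':D['tp']}
g=D['img'].astype(float)[...,0]  # red: white high, green low
def cent(v,o): 
    w=np.clip(v-v.min()-30,0,None); return o+(w*np.arange(len(v))).sum()/w.sum()
obs=[] # (type,u,v)
for r in list(range(158,184,3))+list(range(196,226,3))+list(range(238,305,4)):
    obs.append(('L',cent(g[r,286:304],286),r)); obs.append(('R',cent(g[r,342:360],342),r))
for c in list(range(265,288,3))+list(range(357,380,3)):
    obs.append(('M',c,cent(g[182:197,c],182))); obs.append(('T',c,cent(g[224:239,c],224)))
# black low line: on strip
b=255-g
for c in list(range(266,288,3))+list(range(358,382,3)):
    col=b[140:149+3,c]; i=np.argmax(col[2:-2])+2; print(c,i+140,col.astype(int))
u=np.array([[o[1],o[2]] for o in obs]);ty=np.array([o[0] for o in obs])
r,t=rays(p,u,s)
def frame(q):
    x,y,yaw,tilt,z=q
    R=Ro.from_euler('ZY',[yaw,-tilt]).as_matrix(); return np.array([x,y,z]),R
def local(q):
    o,R=frame(q); n=R[:,2]; k=((o-t)@n)/(r@n); return (t+r*k[:,None]-o)@R
def f(q,z=.022):
    l=local(q)*1000
    e=np.where(ty=='L',l[:,1]+33,np.where(ty=='R',l[:,1]-33,np.where(ty=='M',l[:,0]-50,l[:,0]-100)))
    # L/R sign: check
    return e
l=local([.43,-.18,-.138,.33,.022]); print({k:np.round(l[ty==k].mean(0)*1000,1) for k in 'LRMT'})
for fix in (True,False):
  if fix: sol=least_squares(lambda q:f([q[0],q[1],q[2],.33,.022]),[.43,-.18,-.138]);Q=[*sol.x,.33,.022]
  else: sol=least_squares(lambda q:f(q),[.43,-.18,-.138,.33,.022]);Q=sol.x
  l=local(Q);print(np.round(Q,4),'yaw deg',np.degrees(Q[2]),np.sqrt((sol.fun**2).mean()),{k:np.round(l[ty==k].mean(0)*1000,1) for k in 'LRMT'})
```

```text
266 146 [  0   0   0   0   1  91 153   4   0   1  63 204]
269 146 [  0   0   0   0   1  90 152   4   0   1  62 203]
272 146 [  0   0   0   0   1  89 151   4   0   0  48 204]
275 146 [  0   0   0   0   1  71 155   4   0   0  30 203]
278 146 [  0   0   0   0   0  38 171   5   0   0  22 205]
281 146 [  0   0   0   0   0  29 195   5   0   0  21 203]
284 146 [  0   0   0   0   0  29 198   7   0   0  21 199]
287 146 [  0   0   0   0   0  29 197   5   0   0  20 194]
358 147 [  0   0   0   0   0   1  87 147   3   0   0  52]
361 147 [  0   0   0   0   0   1  87 147   3   0   0  51]
364 147 [  0   0   0   0   0   1  88 147   3   0   0  50]
367 147 [  0   0   0   0   0   1  73 147   3   0   0  16]
370 147 [  0   0   0   0   0   0  31 184   4   0   0  16]
373 147 [  0   0   0   0   0   0  32 192   4   0   0  16]
376 147 [  0   0   0   0   0   0  32 192   4   0   0  16]
379 147 [  0   0   0   0   0   0  32 192   4   0   0  15]
{'L': array([ 96.7, -32.9,   0. ]), 'R': array([95.9, 33.2,  0. ]), 'M': array([49.8, -0.3,  0. ]), 'T': array([99.9,  0.2,  0. ])}
[ 0.4299 -0.18   -0.1362  0.33    0.022 ] yaw deg -7.801158107222675 0.06798503037350984 {'L': array([ 96.7, -33.1,   0. ]), 'R': array([96.1, 33.1,  0. ]), 'M': array([50. , -0.5,  0. ]), 'T': array([100.,   0.,   0.])}
[ 0.4297 -0.1799 -0.1362  0.3299  0.0226] yaw deg -7.800920106350553 0.05058178338169527 {'L': array([ 96.7, -33. ,  -0. ]), 'R': array([96., 33., -0.]), 'M': array([50. , -0.5, -0. ]), 'T': array([100.,   0.,  -0.])}
```

>>> {"op": "send_rows", "data": {"deltas": [[[1,5,0,0,0,0],[3,9.5,0,0,0,-2],[5,14,0,0,0,-4],[7,18.5,0,0,0,-5.3],[9,23,-1,0,0,-5.3],[11,27.5,-3,0,0,-5.3],[13,32,-6,0,0,-5.3],[15,36,-9,0,0,-5.3],[16.5,40,-12,0,0,-5.3],[17.2,44,-14,0,0,-5.3],[17.2,44,-16,0,0,-5.3],[17.2,44,-16,0,0,-5.3]]], "jaw": 0.5, "force": 30}}

```text
clock: 5.05
tcp_pos: [0.6064, 0.2595, 0.1173]
orientation: [-0.003, 0.106, 0.994, -0.001]
wrist_force: [-0.9, 0.2, -0.2]
finger_gap: 0.0639
```

```bash
python3 w.py w2 blue
python3 - <<'E'
from h import *
s=get_state();p=read_camera('wrist');H=p['hand_eye']
ys,xs=np.mgrid[0:400,0:640];uv=np.c_[xs.ravel(),ys.ravel()]
f=K(p);d=(uv-[p['cx'],p['cy']])/f;x=d.copy()
for _ in range(20): x=d/(1+p['k1']*(x**2).sum(1,keepdims=True))
z=p['z_map'].ravel();P=(np.c_[x,np.ones(len(x))]*z[:,None])@H[:3,:3].T+H[:3,3]
m=(z>0)&(abs(P[:,0])<.016)&(abs(P[:,1])<.07)&(P[:,2]>-.06)&(P[:,2]<.03)
for sg in(-1,1):
    q=P[m&(P[:,1]*sg>0)]; print(sg,len(q),np.round(q.min(0)*1000,1),np.round(q.max(0)*1000,1))
    for lo in range(-30,8,3):
        k=q[(q[:,2]*1000>lo)&(q[:,2]*1000<=lo+3)]
        if len(k): print(lo,len(k),np.round(np.percentile(k[:,:2],[2,98],axis=0)*1000,1).tolist())
E
```

```text
5.05 [0.6063834  0.25953696 0.11727505] [-0.003385    0.10612194  0.9943467  -0.00114728] yjaw az 77.81685911385826 0.06387111291152639 61.4633958769988
cam at [0.53198759 0.27504839 0.26020377]
[[ 1.61467122e-03 -9.54330251e-01 -2.98749333e-01  7.69195057e-02]
 [ 9.99998636e-01  1.64513537e-03  1.49511851e-04 -9.66984790e-04]
 [ 3.48799414e-04 -2.98749167e-01  9.54331606e-01 -1.42430390e-01]
 [ 0.00000000e+00  0.00000000e+00  0.00000000e+00  1.00000000e+00]]
blue 0.57 [317. 196.  72. 109.] [  0.6103   0.2556  91.6327  57.3188 -11.7874]
   col [  0.6101   0.2553  89.9829  56.0087 -11.6698] [0.6067 0.2557 0.008 ]
-1 5971 [-12.4 -65.3 -60. ] [ 15.  -29.4  -4.9]
-30 218 [[-10.0, -46.1], [11.8, -32.7]]
-27 212 [[-9.0, -46.1], [12.0, -32.7]]
-24 200 [[-9.5, -46.0], [11.8, -32.7]]
-21 195 [[-9.2, -46.0], [11.9, -32.7]]
-18 160 [[-9.4, -45.7], [11.8, -32.7]]
-15 145 [[-9.6, -44.6], [11.8, -32.7]]
-12 105 [[-9.5, -39.5], [11.7, -32.8]]
-9 58 [[-9.8, -33.3], [9.8, -32.8]]
-6 1 [[5.8, -33.4], [5.8, -33.4]]
1 5996 [-12.2  27.8 -60. ] [15.1 63.4 -5.6]
-30 218 [[-9.1, 30.8], [12.1, 44.3]]
-27 218 [[-9.4, 30.8], [12.0, 44.1]]
-24 191 [[-8.7, 30.8], [12.0, 44.3]]
-21 181 [[-9.1, 30.8], [12.0, 44.1]]
-18 172 [[-8.8, 30.8], [12.0, 43.9]]
-15 155 [[-9.4, 30.8], [12.1, 42.6]]
-12 104 [[-9.9, 30.8], [11.8, 37.4]]
-9 50 [[-7.1, 30.9], [9.8, 31.3]]
-6 4 [[-0.8, 31.1], [6.9, 31.2]]
```

View pics/w2.png

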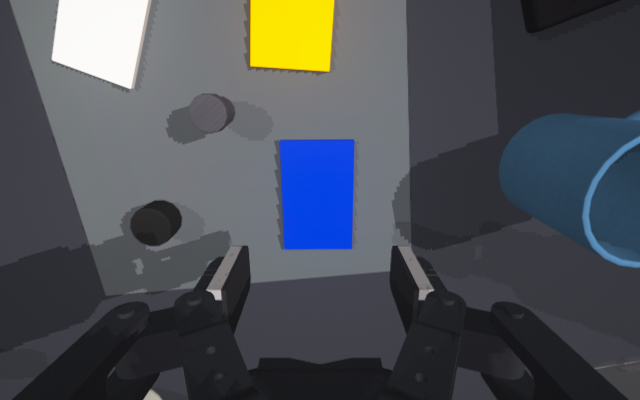

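>>> {"op": "send_rows", "data": {"deltas": [[[0.1,0,-4,0,0,0.5],[0.1,0,-8,0,0,0.5],[0.1,0,-10.5,0,0,0.5],[0.1,0,-11.6,0,0,0.5],[0.1,0,-12.1,0,0,0.5],[0.1,0,-12.1,0,0,0.5],[0.1,0,-12.1,0,0,0.5]]]}}

```text
clock: 5.9
tcp_pos: [0.613, 0.2561, 0.0026]
orientation: [0.002, 0.105, 0.994, 0.001]
wrist_force: [0.1, 0.1, -0.9]
finger_gap: 0.0639
```

>>> {"op": "send_rows", "data": {"deltas": [[[0,0,0,0,0,0],[0,0,0,0,0,0],[0,0,0,0,0,0],[0,0,0,0,0,0],[0,0,0,0,0,0]]], "jaw": -0.2, "force": 30}}

```text
clock: 6.4
tcp_pos: [0.6128, 0.2562, 0.0028]
orientation: [0.002, 0.105, 0.994, 0.0]
wrist_force: [-2.0, -0.9, 4.8]
finger_gap: 0.0537
```

```bash
python3 w.py w3 blue;python3 -c "
from h import *
s=get_state();print(s['finger_gap'],s['wrist_force'],s['joint_pos'],s['qvel'],s['tcp_pos'])"
```

```text
6.4 [0.61283679 0.25623376 0.00284177] [1.75307475e-03 1.04886026e-01 9.94482586e-01 4.85058188e-04] yjaw az 77.95890906149953 0.053665465505326956 61.4633958769988
cam at [0.53689369 0.27125168 0.14502185]
[[ 1.62202718e-03 -9.54332601e-01 -2.98741786e-01  7.69234202e-02]
 [ 9.99998628e-01  1.64798854e-03  1.65011291e-04 -9.65775221e-04]
 [ 3.34847385e-04 -2.98741644e-01  9.54333966e-01 -1.42442700e-01]
 [ 0.00000000e+00  0.00000000e+00  0.00000000e+00  1.00000000e+00]]
blue 0.87 [319. 252. 132. 180.] [  0.6096   0.2559  91.4203  56.5694 -11.6591]
   col [  0.6094   0.256   90.2526  55.7272 -11.6471] [0.6033 0.2568 0.0079]
0.0539001886415825 [-0.99289851 -1.43315885  5.95654963] [ 2.75409599e-01  6.22686353e-01 -4.76125462e-02  8.96824681e-01
 -3.78583802e-04  4.85664191e-01] [ 0.00192811  0.00026313 -0.00108676  0.00096334 -0.00026635  0.00177877] [0.61287955 0.25620902 0.00286862]
```

View pics/w3.png

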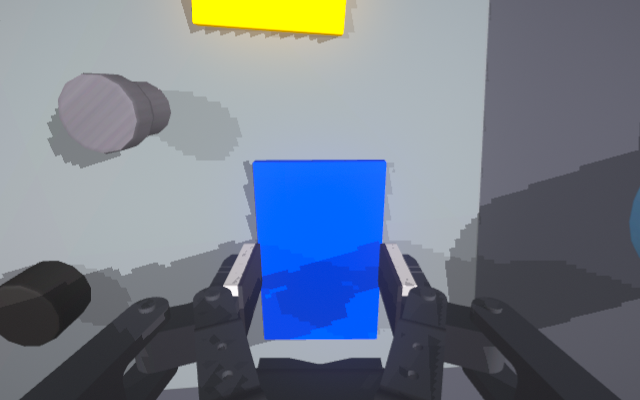

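>>> {"op": "send_rows", "data": {"deltas": [[[0,0,0,0,0,0],[0,0,0,0,0,0],[-0.2,0,-0.25,0,0,0],[-0.2,0,-0.25,0,0,0],[-0.2,0,-0.25,0,0,0]]], "jaw": 0.5}}

```text
clock: 7.0
tcp_pos: [0.609, 0.2559, -0.0025]
orientation: [-0.0, 0.105, 0.994, -0.0]
wrist_force: [0.7, 1.0, 0.5]
finger_gap: 0.0639
```

>>> {"op": "send_rows", "data": {"deltas": [[[0,0,0,0,0,0],[0,0,0,0,0,0],[0,0,0,0,0,0],[0,0,0,0,0,0],[0,0,0,0,0,0]]], "jaw": -0.2, "force": 30}}

```text
clock: 7.5
tcp_pos: [0.6104, 0.2563, -0.0008]
orientation: [0.001, 0.105, 0.994, 0.0]
wrist_force: [-0.8, 0.2, 6.7]
finger_gap: 0.0544
```

```bash
cat > pl.py <<'E'
from h import *
def target(i,off,depth,up=0.,psi=np.radians(-7.8),low=np.array([.4311,-.1792,.022]),corr=(0,0)):
    """i plate index; off: TCP pos along plate long axis (+ up slope) rel plate centre; depth: plate centre behind TCP; up along normal"""
    Rd=Ro.from_euler('ZY',[psi,-.33]).as_matrix()
    c=low+Rd@np.array([.05*i+.045+corr[0],corr[1],.007])
    Rp=Ro.from_euler('ZY',[psi,-.23]).as_matrix()
    Rt=np.c_[-Rp[:,0],Rp[:,1],-Rp[:,2]]
    pos=c+Rp@np.array([off,0,up-depth]); return pos,Rt
def delta(pos,Rt):
    s=get_state();q=s['orientation'];R=Ro.from_quat([q[1],q[2],q[3],q[0]]).as_matrix()
    rv=np.degrees(Ro.from_matrix(Rt@R.T).as_rotvec())
    print('now',np.round(s['tcp_pos'],4),'to',np.round(pos,4),'delta cm',np.round((pos-s['tcp_pos'])*100,2),'rot',np.round(rv,2),'t',s['clock'],'gap',s['finger_gap'])
E
python3 -c "
from pl import *
delta(*target(0,0,.0063,.06))
delta(*target(0,0,.0063,.0))"
```

```text
now [ 0.6104  0.2563 -0.0008] to [ 0.4589 -0.183   0.0955] delta cm [-15.15 -43.93   9.63] rot [ -2.31 -12.86   4.21] t 7.5 gap 0.05443483034320206
now [ 0.6104  0.2563 -0.0008] to [ 0.4725 -0.1849  0.0371] delta cm [-13.79 -44.11   3.79] rot [ -2.31 -12.86   4.21] t 7.5 gap 0.05443483034320206
```

>>> {"op": "send_rows", "data": {"deltas": [[[0,0,1,0,0,0],[0,0,4,0,0,0],[0,0,9,0,0,0],[0,0,14,0,0,0],[0,0,15,0,0,0],[0,0,15,0,0,0]]]}}

```text
clock: 8.1
tcp_pos: [0.6112, 0.2565, 0.1512]
orientation: [0.003, 0.105, 0.994, 0.001]
wrist_force: [0.5, 0.0, -0.3]
finger_gap: 0.055
```

```bash
python3 w.py w4 blue
```

```text
8.1 [0.61117967 0.25648542 0.1512465 ] [0.00278751 0.10489422 0.99447879 0.0011727 ] yjaw az 77.95824301273876 0.05498329667493831 61.4633958769988
cam at [0.53492355 0.27134087 0.2932792 ]
[[ 1.62401260e-03 -9.54333341e-01 -2.98739413e-01  7.69237426e-02]
 [ 9.99998626e-01  1.64899610e-03  1.68435814e-04 -9.65983616e-04]
 [ 3.31876213e-04 -2.98739276e-01  9.54334708e-01 -1.42445678e-01]
 [ 0.00000000e+00  0.00000000e+00  0.00000000e+00  1.00000000e+00]]
blue 0.73 [322. 262. 136. 183.] [  0.6976   0.2376 194.2606 119.5389 -11.9841]
   col [  0.6976   0.2379 194.1132 119.8727 -11.986 ] [0.6048 0.2565 0.16  ]
```

View pics/w4.png

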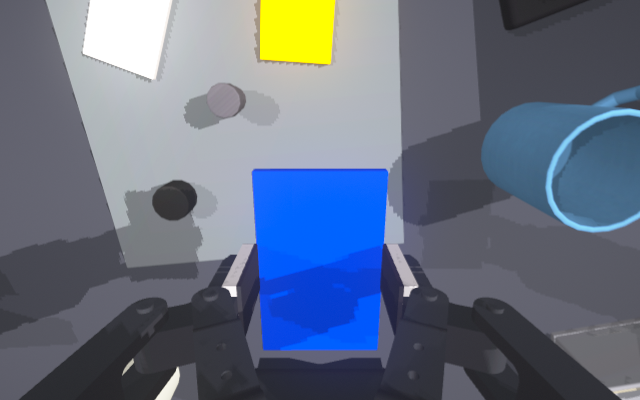

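```bash
cat > ih.py <<'E'
from h import *
import sys
def inhand(col):
    p=read_camera('wrist');H=p['hand_eye'];k=colmask(p,col);
    k[:140]=0
    n,l,st,_=cv2.connectedComponentsWithStats(k.astype(np.uint8)); k=l==1+np.argmax(st[1:,4])
    f=K(p)
    def cam(uv):
        d=(uv-[p['cx'],p['cy']])/f;x=d.copy()
        for _ in range(20): x=d/(1+p['k1']*(x**2).sum(1,keepdims=True))
        return np.c_[x,np.ones(len(x))]
    ke=cv2.erode(k.astype(np.uint8),np.ones((9,9)))>0
    ys,xs=np.nonzero(ke);z=p['z_map'][ys,xs];P=(cam(np.c_[xs,ys].astype(float))*z[:,None])[z>0]@H[:3,:3].T+H[:3,3]
    for i in range(4):
        c=P.mean(0);u,S,v=np.linalg.svd(P-c,full_matrices=False);nn=v[2]*np.sign(-v[2,2]);d=(P-c)@nn;P=P[abs(d)<=2.5*d.std()]
    cs,_=cv2.findContours(k.astype(np.uint8),cv2.RETR_EXTERNAL,cv2.CHAIN_APPROX_NONE);ct=max(cs,key=cv2.contourArea)[:,0,:].astype(float)
    r=cam(ct)@H[:3,:3].T;t=H[:3,3];Q=t+r*(((c-t)@nn)/(r@nn))[:,None]
    (x,y),(w,h),a=cv2.minAreaRect((Q[:,:2]*1000).astype(np.float32))
    if w<h:w,h,a=h,w,a+90
    a=(a+90)%180-90
    zc=c[2]-(nn[0]*(x/1000-c[0])+nn[1]*(y/1000-c[1]))/nn[2]
    print('in tool: x %.1f y %.1f (corr x %.1f y %.1f) top z %.1f mm  w %.1f h %.1f long az %.2f tilt along x %.2f about-y %.2f deg'%(x,y,x-1.1,y+1,zc*1000,w,h,a,np.degrees(np.arctan2(nn[0],-nn[2])),np.degrees(np.arctan2(nn[1],-nn[2]))))
inhand(sys.argv[1])
E
python3 ih.py blue;python3 -c "
from pl import *
delta(*target(0,0,.0063,.06))"
```

```text
in tool: x 0.1 y -0.8 (corr x -1.0 y 0.2) top z -8.8 mm  w 90.4 h 56.0 long az -0.08 tilt along x -0.03 about-y 0.07 deg
now [0.6081 0.2555 0.1457] to [ 0.4589 -0.183   0.0955] delta cm [-14.92 -43.86  -5.02] rot [ -2.21 -13.18   4.24] t 8.25 gap 0.05473310066292945
```

>>> {"op": "send_rows", "data": {"deltas": [[[-2,-4,1,0,0,0],[-4,-8,1,0,-2,1],[-6,-12,1,-0.5,-4,2],[-8,-16,1,-1,-6,3],[-10,-20,1,-1.5,-8,4],[-12,-24,1,-2,-10,4.2],[-14,-28,1,-2.2,-12,4.2],[-15,-32,0,-2.2,-13,4.2],[-15,-36,-1,-2.2,-13,4.2],[-15,-40,-3,-2.2,-13,4.2],[-15,-43.9,-4,-2.2,-13,4.2],[-15,-43.9,-5,-2.2,-13,4.2]]]}}

```text
clock: 9.45
tcp_pos: [0.4585, -0.1869, 0.0956]
orientation: [0.114, 0.071, 0.991, -0.008]
wrist_force: [0.3, -0.4, -0.6]
finger_gap: 0.0544
```

>>> {"op": "send_rows", "data": {"deltas": [[[0,0,0,0,0,0],[0,0,0,0,0,0],[0,0,0,0,0,0],[0,0,0,0,0,0]]]}}

```text
clock: 9.85
tcp_pos: [0.4597, -0.182, 0.0982]
orientation: [0.115, 0.067, 0.991, -0.007]
wrist_force: [-0.2, 0.5, -0.8]
finger_gap: 0.0546
```

```bash
python3 -c "
from pl import *
delta(*target(0,-.001,.0063,.06))
delta(*target(0,-.001,.0063,.002))
delta(*target(0,-.001,.0063,.0))"; python3 ih.py blue; python3 w.py w5
```

```text
now [ 0.4597 -0.182   0.0982] to [ 0.4579 -0.1829  0.0953] delta cm [-0.18 -0.08 -0.3 ] rot [-0.06  0.04 -0.09] t 9.85 gap 0.054550256817397176
now [ 0.4597 -0.182   0.0982] to [ 0.471  -0.1847  0.0388] delta cm [ 1.13 -0.26 -5.95] rot [-0.06  0.04 -0.09] t 9.85 gap 0.054550256817397176
now [ 0.4597 -0.182   0.0982] to [ 0.4715 -0.1847  0.0368] delta cm [ 1.18 -0.27 -6.14] rot [-0.06  0.04 -0.09] t 9.85 gap 0.054550256817397176
in tool: x 0.5 y -0.7 (corr x -0.6 y 0.3) top z -9.0 mm  w 89.9 h 55.9 long az -0.18 tilt along x -0.02 about-y 0.06 deg
9.9 [ 0.45979472 -0.18218106  0.09835306] [ 0.11496622  0.06687152  0.99108973 -0.00721951] yjaw az 82.2869774104173 0.05461244911018245 61.4633958769988
cam at [ 0.35302234 -0.16876023  0.21958976]
[[ 1.67079948e-03 -9.54340885e-01 -2.98715054e-01  7.70067303e-02]
 [ 9.99998604e-01  1.60225628e-03  4.74360007e-04 -9.01476340e-04]
 [ 2.59169234e-05 -2.98715430e-01  9.54342230e-01 -1.42646233e-01]
 [ 0.00000000e+00  0.00000000e+00  0.00000000e+00  1.00000000e+00]]
```

View pics/w5.png

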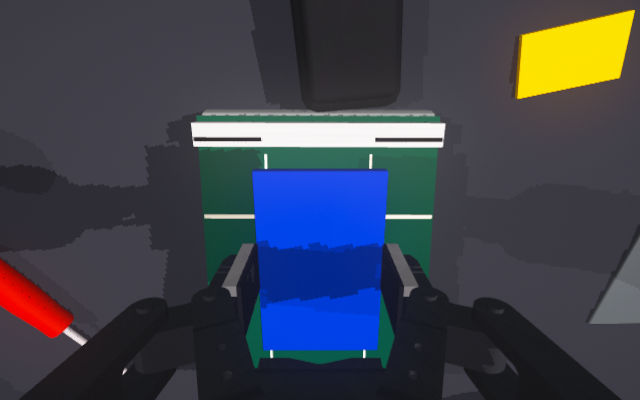

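>>> {"op": "send_rows", "data": {"deltas": [[[0.3,-0.1,-2,0,0,0],[0.7,-0.2,-4,0,0,0],[1.0,-0.3,-5.3,0,0,0],[1.1,-0.3,-5.7,0,0,0],[1.1,-0.3,-5.7,0,0,0],[1.1,-0.3,-5.7,0,0,0]]]}}

```text
clock: 10.55
tcp_pos: [0.4708, -0.1861, 0.0416]
orientation: [0.115, 0.068, 0.991, -0.007]
wrist_force: [-0.1, -0.2, -1.4]
finger_gap: 0.0549
```

```bash
python3 -c "
from pl import *
delta(*target(0,-.0008,.0063,.0));print(get_state()['wrist_force'])"; python3 w.py w6
```

```text
now [ 0.4708 -0.1861  0.0416] to [ 0.4717 -0.1848  0.0369] delta cm [ 0.08  0.14 -0.47] rot [-0.05  0.06 -0.01] t 10.55 gap 0.05494045850171498
[-0.0851944  -0.24990627 -1.43082607]
10.55 [ 0.47083962 -0.18611656  0.04155538] [ 0.11500308  0.06755279  0.99103818 -0.00736442] yjaw az 82.20733648943562 0.05494045850171498 61.4633958769988
cam at [ 0.36407794 -0.17253218  0.16278221]
[[ 1.67046952e-03 -9.54340686e-01 -2.98715693e-01  7.70055070e-02]
 [ 9.99998604e-01  1.60154671e-03  4.75522384e-04 -9.02706868e-04]
 [ 2.45967791e-05 -2.98716071e-01  9.54342029e-01 -1.42645965e-01]
 [ 0.00000000e+00  0.00000000e+00  0.00000000e+00  1.00000000e+00]]
```

View pics/w6.png

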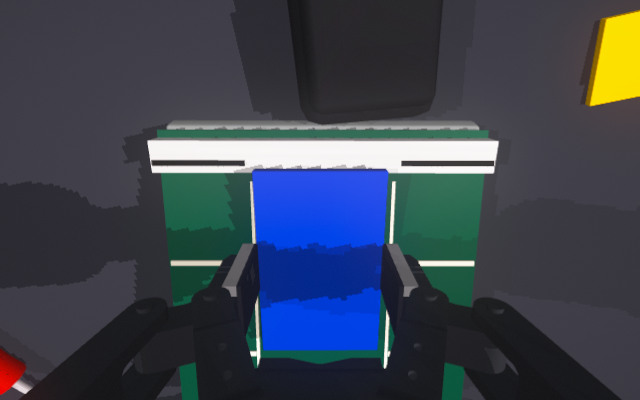

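>>> {"op": "send_rows", "data": {"deltas": [[[0.0,0.1,-0.15,0,0,0],[0.05,0.1,-0.3,0,0,0],[0.1,0.1,-0.4,0,0,0],[0.1,0.1,-0.4,0,0,0]]]}}

```text
clock: 11.0
tcp_pos: [0.4715, -0.1851, 0.0368]
orientation: [0.115, 0.068, 0.991, -0.007]
wrist_force: [-0.6, -0.3, 0.8]
finger_gap: 0.0545
```

```bash
python3 -c "
from pl import *
delta(*target(0,-.0008,.0063,.0));print(get_state()['wrist_force'])"; python3 w.py w7; python3 ih.py blue
```

```text
now [ 0.4715 -0.1851  0.0368] to [ 0.4717 -0.1848  0.0369] delta cm [0.02 0.03 0.  ] rot [-0.08  0.03  0.02] t 11.0 gap 0.05454826605695493
[-0.64091988 -0.26623296  0.77189806]
11.0 [ 0.47147401 -0.18507628  0.03683798] [ 0.11465205  0.06777874  0.99106503 -0.00714556] yjaw az 82.18442340089955 0.05454826605695493 61.4633958769988
cam at [ 0.36479928 -0.17151448  0.15814318]
[[ 1.67067998e-03 -9.54340811e-01 -2.98715290e-01  7.70051236e-02]
 [ 9.99998604e-01  1.60195784e-03  4.74913424e-04 -9.03105672e-04]
 [ 2.53000375e-05 -2.98715666e-01  9.54342156e-01 -1.42645608e-01]
 [ 0.00000000e+00  0.00000000e+00  0.00000000e+00  1.00000000e+00]]
in tool: x 0.3 y -0.7 (corr x -0.8 y 0.3) top z -9.0 mm  w 90.3 h 55.9 long az -0.17 tilt along x 0.12 about-y 0.04 deg
```

View pics/w7.png

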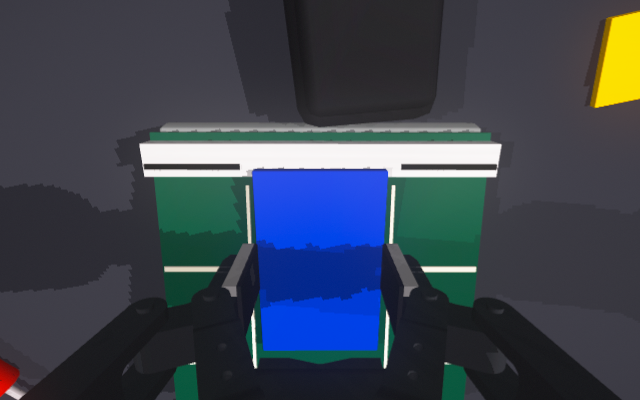

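Run:
```python
from h import *
s=get_state();p=read_camera('wrist')
low=np.array([.4299,-.18,.022])
Rd=Ro.from_euler('ZY',[np.radians(-7.8),-.33]).as_matrix();Rp=Ro.from_euler('ZY',[np.radians(-7.8),-.23]).as_matrix()
for L in (np.array([.4299,-.18,.022]),):
  ln=[L+Rd@np.array([0,y,.009]) for y in(-.05,.05)]
  ed=[L+Rd@np.array([.045,0,.007])+Rp@np.array([-.045,y,.0025]) for y in(-.028,.028)]
  ml=[L+Rd@np.array([.05,y,0]) for y in(-.05,.05)]
  lane=[L+Rd@np.array([.02,y,0]) for y in(-.033,.033)]
  for n,x in(('line',ln),('edge',ed),('mid',ml),('lane',lane)): print(n,np.round(proj(p,x,s),1).tolist())
r=p['img'].astype(int)
for c in(200,450): print(c,r[155:178,c,0].tolist())
for c in(270,320,370): print(c,r[160:178,c].tolist())
```

```text
line [[201.5, 167.0], [438.8, 167.2]]
edge [[251.5, 169.7], [389.0, 169.8]]
mid [[215.3, 268.8], [424.6, 268.8]]
lane [[248.3, 207.8], [391.8, 207.9]]
200 [248, 248, 247, 247, 246, 247, 248, 248, 216, 79, 53, 53, 54, 54, 108, 219, 247, 247, 248, 248, 248, 214, 78]
450 [249, 249, 249, 248, 248, 248, 248, 248, 224, 120, 58, 57, 56, 56, 123, 228, 250, 251, 251, 251, 251, 232, 126]
270 [[247, 245, 245], [248, 245, 245], [248, 246, 246], [248, 246, 246], [248, 246, 246], [248, 245, 246], [247, 245, 245], [247, 245, 245], [208, 202, 212], [46, 55, 117], [46, 59, 145], [43, 70, 203], [43, 78, 232], [42, 79, 235], [41, 78, 235], [41, 78, 234], [41, 79, 234], [40, 78, 234]]
320 [[247, 244, 245], [247, 244, 245], [247, 244, 244], [247, 244, 245], [248, 245, 246], [248, 245, 246], [248, 244, 245], [248, 244, 245], [208, 201, 213], [44, 54, 120], [44, 60, 156], [41, 70, 211], [39, 76, 232], [39, 78, 235], [40, 78, 235], [39, 78, 235], [39, 78, 235], [40, 78, 235]]
370 [[247, 244, 244], [247, 244, 244], [247, 244, 244], [247, 244, 245], [248, 245, 245], [248, 245, 245], [246, 242, 243], [243, 239, 240], [198, 193, 203], [47, 55, 119], [45, 62, 159], [43, 72, 213], [42, 78, 232], [42, 80, 234], [42, 80, 234], [42, 80, 234], [42, 80, 235], [42, 80, 235]]
```

>>> {"op": "send_rows", "data": {"deltas": [[[0,0,0,0,0,0],[0,0,0,0,0,0],[0,0,0,0,0,0]]], "jaw": 0.5}}

```text
clock: 11.45
tcp_pos: [0.4715, -0.1851, 0.0369]
orientation: [0.115, 0.068, 0.991, -0.007]
wrist_force: [-0.8, 0.8, -0.1]
finger_gap: 0.064
```

>>> {"op": "send_rows", "data": {"deltas": [[[-0.4,0.05,2,0,0,0],[-1.2,0.15,5,0,0,0],[-2.3,0.3,10,0,0,0],[-4,0.3,15,0,0,0],[-5,0.3,18,0,0,0],[-5,0.3,18,0,0,0]]]}}

```text
clock: 12.05
tcp_pos: [0.423, -0.1839, 0.2225]
orientation: [0.119, 0.068, 0.991, -0.01]
wrist_force: [0.0, -0.5, -0.3]
finger_gap: 0.0644
```

```bash
cat > chk.py <<'E'
from h import *
import sys
# plate pose in deck frame of line i, from wrist view, colour contour on nominal top plane; also depth plane
col,i=sys.argv[1],int(sys.argv[2])
s=get_state();p=read_camera('wrist')
if len(sys.argv)>3: cv2.imwrite(f'pics/{sys.argv[3]}.png',p['img'][...,::-1])
L=np.array([.4299,-.18,.022]);Rd=Ro.from_euler('ZY',[np.radians(-7.8),-.33]).as_matrix();Rp=Ro.from_euler('ZY',[np.radians(-7.8),-.23]).as_matrix()
c0=L+Rd@np.array([.05*i+.045,0,.007])
q=proj(p,[c0+Rp@np.array([x,y,.0025]) for x in(-.055,.055) for y in(-.034,.034)],s)
roi=np.zeros((400,640),np.uint8);cv2.fillConvexPoly(roi,cv2.convexHull(q.astype(np.int32)),1)
k=colmask(p,col)&(roi>0)
k=cv2.morphologyEx(k.astype(np.uint8),cv2.MORPH_OPEN,np.ones((5,5)))
cs,_=cv2.findContours(k,cv2.RETR_EXTERNAL,cv2.CHAIN_APPROX_NONE);ct=max(cs,key=cv2.contourArea)[:,0,:].astype(float)
r,t=rays(p,ct,s);n=Rp[:,2];o=c0+n*.0025
Q=(t+r*(((o-t)@n)/(r@n))[:,None]-c0)@Rp*1000
(x,y),(w,h),a=cv2.minAreaRect(Q[:,:2].astype(np.float32))
if w<h:w,h,a=h,w,a+90
a=(a+90)%180-90
ke=cv2.erode(k,np.ones((7,7)))>0
ys,xs=np.nonzero(ke);X,z=by_depth(p,np.c_[xs,ys],s);X=(X[z>0]-c0)@Rp*1000
A=np.c_[X[:,:2],np.ones(len(X))];b=np.linalg.lstsq(A,X[:,2],rcond=None)[0]
print('clock',s['clock'],'centre err x %.1f y %.1f  w %.1f h %.1f az %.2f deg; top-plane: z err at centre %.1f, slopes %.3f %.3f'%(x,y,w,h,a,b[2]-2.5,b[0],b[1]))
E
python3 chk.py blue 0 w8
```

```text
clock 12.05 centre err x -0.3 y -0.2  w 87.9 h 55.8 az 0.14 deg; top-plane: z err at centre -0.1, slopes 0.007 -0.000
```

View pics/w8.png

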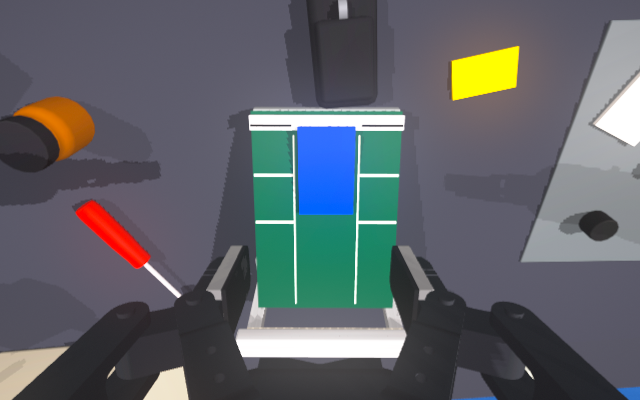

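```bash
cat > pk.py <<'E'
from pl import *
import sys
x,y,z,az=map(float,sys.argv[1:5])  # az = long axis direction
a=np.radians(az);Rt=np.c_[[-np.cos(a),-np.sin(a),0],[-np.sin(a),np.cos(a),0],[0,0,-1]]
delta(np.array([x,y,z]),Rt)
E
python3 pk.py .4788 .2673 .12 -15.8
```

```text
now [ 0.4225 -0.1833  0.2199] to [0.4788 0.2673 0.12  ] delta cm [ 5.63 45.06 -9.99] rot [ 2.87 13.2  -7.92] t 12.1 gap 0.06426150635765705
```

>>> {"op": "send_rows", "data": {"deltas": [[[0.5,4,0,0,2,-1],[1,8.5,0,0.5,4,-2],[1.5,13,0,1,6,-3],[2,17.5,0,1.5,8,-4],[2.5,22,0,2,10,-5],[3,26.5,0,2.5,12,-6],[4,31,-2,2.9,13.2,-7],[5,35.5,-4,2.9,13.2,-7.9],[5.6,40,-6,2.9,13.2,-7.9],[5.6,44,-8,2.9,13.2,-7.9],[5.6,45.1,-10,2.9,13.2,-7.9],[5.6,45.1,-10,2.9,13.2,-7.9]]]}}

```text
clock: 13.3
tcp_pos: [0.4741, 0.2698, 0.112]
orientation: [-0.006, 0.136, 0.991, 0.0]
wrist_force: [-0.1, -1.5, 0.6]
finger_gap: 0.0638
```

>>> {"op": "send_rows", "data": {"deltas": [[[0,0,0,0,0,0],[0,0,0,0,0,0],[0,0,0,0,0,0]]]}}

```text
clock: 13.6
tcp_pos: [0.4783, 0.2681, 0.118]
orientation: [-0.002, 0.138, 0.99, 0.003]
wrist_force: [0.6, 0.3, 0.9]
finger_gap: 0.0643
```

```bash
python3 w.py w9 yellow
```

```text
13.6 [0.4782629  0.2681341  0.11795358] [-0.00167985  0.13819591  0.99039989  0.00266882] yjaw az 74.11242883054672 0.06428998686778249 61.4633958769988
cam at [0.40443324 0.28737289 0.26069871]
[[ 1.62293987e-03 -9.54328092e-01 -2.98756187e-01  7.68557282e-02]
 [ 9.99998642e-01  1.63421405e-03  2.12083626e-04 -1.01868071e-03]
 [ 2.85834196e-04 -2.98756126e-01  9.54329448e-01 -1.42440453e-01]
 [ 0.00000000e+00  0.00000000e+00  0.00000000e+00  1.00000000e+00]]
yellow 0.97 [316. 179.  76. 116.] [  0.47     0.2689  89.9528  55.8685 -15.7624]
   col [  0.4699   0.269   89.8615  56.2112 -15.7243] [0.4664 0.2696 0.008 ]
```

View pics/w9.png

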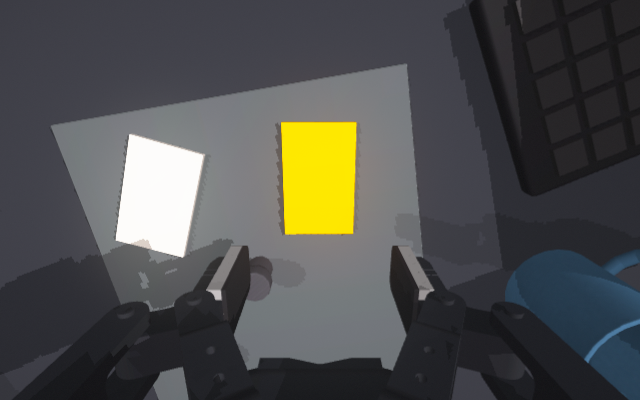

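>>> {"op": "send_rows", "data": {"deltas": [[[0.05,-0.05,-4,0,0,0],[0.05,-0.05,-8,0,0,0],[0.05,-0.05,-10.5,0,0,0],[0.05,-0.05,-11.5,0,0,0],[0.05,-0.05,-11.8,0,0,0],[0.05,-0.05,-11.8,0,0,0],[0.05,-0.05,-11.8,0,0,0]]]}}

```text
clock: 14.4
tcp_pos: [0.4793, 0.2689, 0.0005]
orientation: [-0.001, 0.137, 0.991, 0.003]
wrist_force: [-0.1, 0.1, -0.4]
finger_gap: 0.0639
```

>>> {"op": "send_rows", "data": {"deltas": [[[0,-0.1,-0.05,0,0,0],[0,-0.1,-0.05,0,0,0],[0,-0.1,-0.05,0,0,0],[0,-0.1,-0.05,0,0,0],[0,-0.1,-0.05,0,0,0]]], "jaw": -0.2, "force": 30}}

```text
clock: 14.9
tcp_pos: [0.4793, 0.2683, 0.0005]
orientation: [-0.001, 0.137, 0.991, 0.003]
wrist_force: [-1.1, 0.2, 5.8]
finger_gap: 0.0547
```

>>> {"op": "send_rows", "data": {"deltas": [[[0,0,1,0,0,0],[0,0,4,0,0,0],[0,0,9,0,0,0],[0,0,14,0,0,0],[0,0,15,0,0,0],[0,0,15,0,0,0],[0,0,15,0,0,0]]]}}

```text
clock: 15.6
tcp_pos: [0.4773, 0.2672, 0.1477]
orientation: [-0.003, 0.137, 0.991, 0.002]
wrist_force: [-1.4, -0.1, -0.9]
finger_gap: 0.0545
```

```bash
python3 ih.py yellow;python3 -c "
from pl import *
delta(*target(1,.008,.0063,.06))"; python3 w.py w10
```

```text
in tool: x 10.0 y -1.0 (corr x 8.9 y 0.0) top z -7.4 mm  w 90.3 h 55.8 long az -0.31 tilt along x 0.33 about-y 0.37 deg
now [0.4767 0.2669 0.1468] to [ 0.5135 -0.1905  0.1135] delta cm [  3.68 -45.74  -3.32] rot [ -2.9  -13.33   7.94] t 15.65 gap 0.054807938174674935
15.65 [0.47667154 0.26694847 0.14675673] [-0.00376614  0.13737172  0.99051116  0.00156994] yjaw az 74.20782411855724 0.054807938174674935 61.4633958769988
cam at [0.40344212 0.28629412 0.28979131]
[[ 1.61936242e-03 -9.54326930e-01 -2.98759918e-01  7.68567998e-02]
 [ 9.99998646e-01  1.63309049e-03  2.03701981e-04 -1.01700304e-03]
 [ 2.93503697e-04 -2.98759844e-01  9.54328282e-01 -1.42434869e-01]
 [ 0.00000000e+00  0.00000000e+00  0.00000000e+00  1.00000000e+00]]
```

View pics/w10.png

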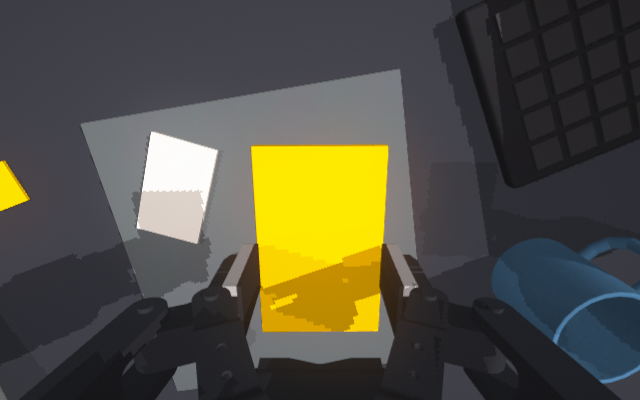

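>>> {"op": "send_rows", "data": {"deltas": [[[0.3,-4,2,0,-1,0.5],[0.6,-8.5,3,-0.5,-3,2],[1,-13,4,-1,-5,3],[1.3,-17.5,4,-1.5,-7,4],[1.7,-22,4,-2,-9,5],[2.1,-26.5,4,-2.5,-11,6],[2.5,-31,4,-2.9,-13.2,7.5],[3,-35.5,3,-2.9,-13.2,7.9],[3.5,-40,1,-2.9,-13.2,7.9],[3.6,-44.5,-1,-2.9,-13.2,7.9],[3.6,-45.8,-3,-2.9,-13.2,7.9],[3.6,-45.8,-3,-2.9,-13.2,7.9]]]}}

```text
clock: 16.9
tcp_pos: [0.5105, -0.1912, 0.1132]
orientation: [0.11, 0.07, 0.991, -0.005]
wrist_force: [-0.8, 0.5, -0.5]
finger_gap: 0.0548
```

>>> {"op": "send_rows", "data": {"deltas": [[[0,0,0,0,0,0],[0,0,0,0,0,0],[0,0,0,0,0,0]]]}}

```text
clock: 17.2
tcp_pos: [0.5144, -0.1896, 0.1191]
orientation: [0.115, 0.067, 0.991, -0.007]
wrist_force: [0.4, -0.5, -0.8]
finger_gap: 0.0546
```

```bash
python3 -c "
from pl import *
delta(*target(1,.0088,.0050,.005))
delta(*target(1,.0088,.0050,.000))"; python3 ih.py yellow; python3 w.py w11
```

```text
now [ 0.5144 -0.1896  0.1191] to [ 0.5264 -0.1923  0.0614] delta cm [ 1.2  -0.27 -5.77] rot [-0.05  0.07 -0.09] t 17.2 gap 0.054573590772061274
now [ 0.5144 -0.1896  0.1191] to [ 0.5275 -0.1924  0.0565] delta cm [ 1.31 -0.28 -6.26] rot [-0.05  0.07 -0.09] t 17.2 gap 0.054573590772061274
in tool: x 10.1 y -0.7 (corr x 9.0 y 0.3) top z -7.6 mm  w 90.3 h 56.1 long az -0.30 tilt along x 0.32 about-y 0.34 deg
17.25 [ 0.51450093 -0.18967561  0.11926483] [ 0.11523537  0.06688192  0.99105706 -0.00731563] yjaw az 82.2845332977722 0.05446297465500314 61.4633958769988
cam at [ 0.40766501 -0.17622292  0.24044246]
[[ 1.67067520e-03 -9.54340806e-01 -2.98715308e-01  7.70067245e-02]
 [ 9.99998604e-01  1.60185092e-03  4.75239034e-04 -9.01462434e-04]
 [ 2.49573874e-05 -2.98715685e-01  9.54342150e-01 -1.42646617e-01]
 [ 0.00000000e+00  0.00000000e+00  0.00000000e+00  1.00000000e+00]]
```

View pics/w11.png

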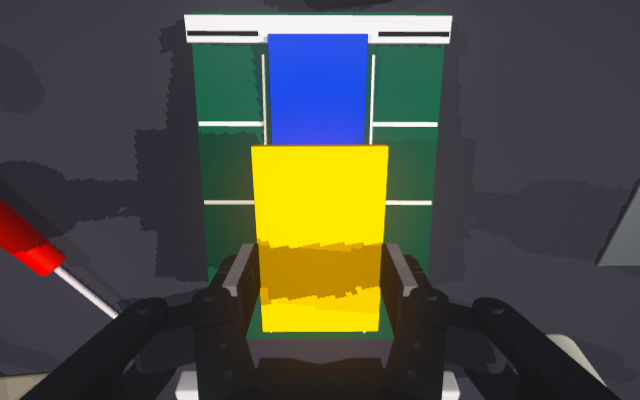

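>>> {"op": "send_rows", "data": {"deltas": [[[0.4,-0.1,-2,0,0,0],[0.8,-0.2,-4,0,0,0],[1.1,-0.25,-5.2,0,0,0],[1.2,-0.25,-5.8,0,0,0],[1.2,-0.25,-5.8,0,0,0],[1.2,-0.25,-5.8,0,0,0]]]}}

```text
clock: 17.9
tcp_pos: [0.5262, -0.1931, 0.0609]
orientation: [0.115, 0.068, 0.991, -0.007]
wrist_force: [-0.1, -0.6, -1.1]
finger_gap: 0.0543
```

```bash
python3 -c "
from pl import *
delta(*target(1,.0090,.0051,.0));print(get_state()['wrist_force'])"; python3 chk.py yellow 1
```

```text
now [ 0.5262 -0.1931  0.0609] to [ 0.5277 -0.1924  0.0565] delta cm [ 0.15  0.06 -0.44] rot [-0.06  0.05  0.  ] t 17.9 gap 0.05426769505459224
[-0.10611702 -0.62585715 -1.06161265]
clock 17.9 centre err x 1.9 y -0.6  w 93.1 h 58.0 az 0.23 deg; top-plane: z err at centre 4.3, slopes 0.006 -0.005
```

>>> {"op": "send_rows", "data": {"deltas": [[[0.05,0.05,-0.15,0,0,0],[0.1,0.05,-0.3,0,0,0],[0.1,0.05,-0.4,0,0,0],[0.1,0.05,-0.4,0,0,0]]]}}

```text
clock: 18.35
tcp_pos: [0.5271, -0.1927, 0.0566]
orientation: [0.115, 0.068, 0.991, -0.007]
wrist_force: [-0.8, 0.3, 2.3]
finger_gap: 0.0547
```

```bash
python3 -c "
from pl import *
delta(*target(1,.0090,.0051,.0));print(get_state()['wrist_force'])"; python3 chk.py yellow 1 w12;  python3 ih.py yellow
```

```text
now [ 0.5271 -0.1927  0.0566] to [ 0.5277 -0.1924  0.0565] delta cm [ 0.06  0.02 -0.01] rot [-0.07  0.05  0.02] t 18.35 gap 0.05465140289561978
[-0.76038161  0.27056143  2.28497828]
clock 18.35 centre err x -0.4 y -0.1  w 90.3 h 56.2 az 0.26 deg; top-plane: z err at centre 0.0, slopes 0.002 -0.005
in tool: x 10.0 y -0.7 (corr x 8.9 y 0.3) top z -7.6 mm  w 90.3 h 56.1 long az -0.31 tilt along x 0.07 about-y 0.34 deg
```

View pics/w12.png

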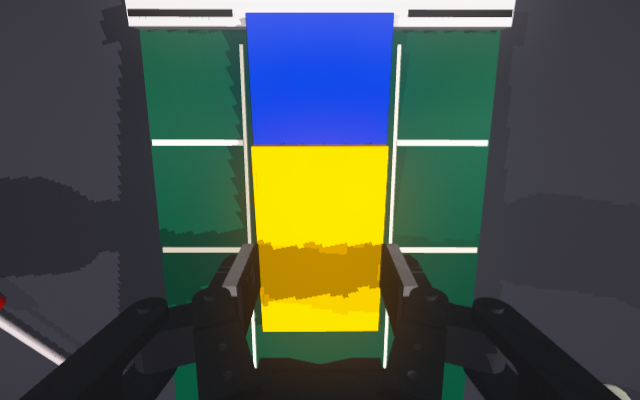

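Yellow sits on its line within half a millimetre (edge at row 146, middle line at row 143 with the known parallax). Release and retreat.

>>> {"op": "send_rows", "data": {"deltas": [[[0,0,0,0,0,0],[0,0,0,0,0,0],[0,0,0,0,0,0]]], "jaw": 0.5}}

```text
clock: 18.75
tcp_pos: [0.5268, -0.1926, 0.0563]
orientation: [0.115, 0.068, 0.991, -0.007]
wrist_force: [0.3, 0.3, 0.4]
finger_gap: 0.064
```

>>> {"op": "send_rows", "data": {"deltas": [[[-0.4,0.05,2,0,0,0],[-1.2,0.15,5,0,0,0],[-2.3,0.3,10,0,0,0],[-4,0.3,14,0,0,0],[-6,0.3,17,0,0,0],[-6,0.3,17,0,0,0]]]}}

```text
clock: 19.35
tcp_pos: [0.4676, -0.1908, 0.2315]
orientation: [0.118, 0.068, 0.991, -0.009]
wrist_force: [0.4, -0.3, 0.2]
finger_gap: 0.0646
```

```bash
python3 chk.py yellow 1 w13; python3 chk.py blue 0; python3 pk.py .457 .140 .12 -33
```

```text
clock 19.35 centre err x -0.4 y 0.1  w 90.0 h 56.8 az 0.12 deg; top-plane: z err at centre 0.1, slopes 0.001 0.000
clock 19.4 centre err x -20.0 y -0.2  w 55.9 h 47.5 az -89.95 deg; top-plane: z err at centre -0.1, slopes 0.007 0.001
now [ 0.4672 -0.1899  0.2271] to [0.457 0.14  0.12 ] delta cm [ -1.02  32.99 -10.71] rot [  4.66  12.57 -25.03] t 19.45 gap 0.06418023961876981
```

View pics/w13.png

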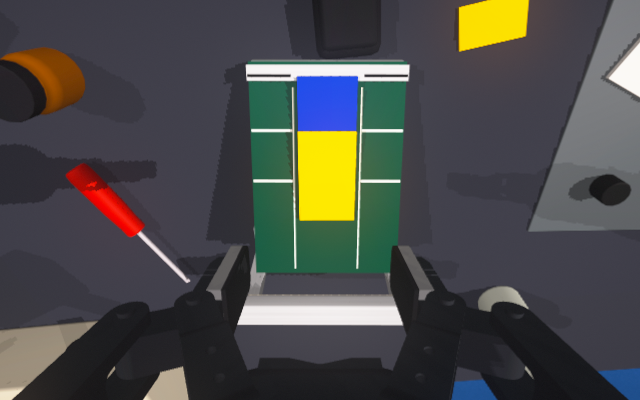

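>>> {"op": "send_rows", "data": {"deltas": [[[0,3,0,0.5,1.5,-3],[-0.2,6.5,0,1,3,-6],[-0.4,10,0,1.5,5,-9],[-0.6,14,0,2,6.5,-12],[-0.8,18,-1,2.5,8,-15],[-1,22,-3,3,9.5,-18],[-1,26,-5,4,11,-21],[-1,30,-7,4.7,12.6,-24],[-1,32.9,-9,4.7,12.6,-25],[-1,32.9,-10.7,4.7,12.6,-25],[-1,32.9,-10.7,4.7,12.6,-25]]]}}

```text
clock: 20.55
tcp_pos: [0.4538, 0.1403, 0.1151]
orientation: [-0.005, 0.282, 0.959, -0.0]
wrist_force: [-0.5, -0.7, -0.2]
finger_gap: 0.0641
```

>>> {"op": "send_rows", "data": {"deltas": [[[0,0,0,0,0,0],[0,0,0,0,0,0],[0,0,0,0,0,0]]]}}

```text
clock: 20.85
tcp_pos: [0.4577, 0.139, 0.1201]
orientation: [-0.0, 0.284, 0.959, 0.002]
wrist_force: [-0.1, 0.4, -0.4]
finger_gap: 0.0641
```

```bash
python3 w.py w14 white;python3 pk.py .4574 .1391 0 -33
```

```text
20.85 [0.45766235 0.13899114 0.12013149] [-3.50302340e-04  2.84163281e-01  9.58774640e-01  1.51525279e-03] yjaw az 56.98215933361507 0.06409884973853025 61.4633958769988
cam at [0.39282031 0.17924538 0.26268604]
[[ 1.62239754e-03 -9.54314861e-01 -2.98798452e-01  7.65230913e-02]
 [ 9.99998684e-01  1.54756100e-03  4.87067262e-04 -1.19339110e-03]
 [-2.40669628e-06 -2.98798849e-01  9.54316115e-01 -1.42441166e-01]
 [ 0.00000000e+00  0.00000000e+00  0.00000000e+00  1.00000000e+00]]
white 0.58 [320. 174.  80. 120.] [  0.4491   0.1426  90.3587  55.8881 -32.3267]
   col [  0.4492   0.1429  90.3761  56.2502 -32.3696] [0.4466 0.1441 0.008 ]
white 0.19 [ 21. 299.  40.  78.] [  0.403   -0.1403  78.3719  34.7566 -48.6037]
now [0.4575 0.139  0.1201] to [0.4574 0.1391 0.    ] delta cm [-1.000e-02  1.000e-02 -1.201e+01] rot [-0.18  0.01  0.01] t 20.95 gap 0.06391699207948665
```

View pics/w14.png

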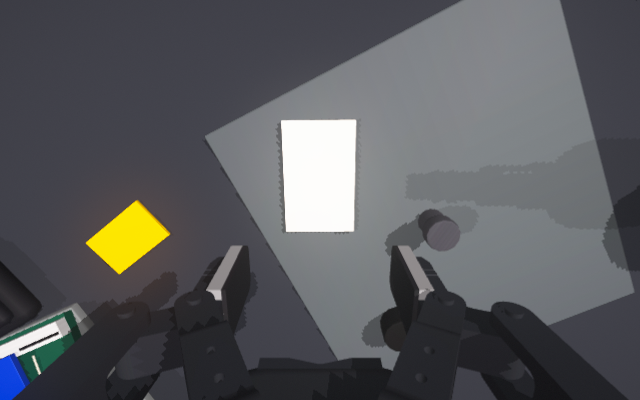

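>>> {"op": "send_rows", "data": {"deltas": [[[0,0,-4,0,0,0.5],[0,0,-8,0,0,0.5],[0,0,-10.5,0,0,0.5],[0,0,-11.6,0,0,0.5],[0,0,-12,0,0,0.5],[0,0,-12,0,0,0.5],[0,0,-12,0,0,0.5]]]}}

```text
clock: 21.65
tcp_pos: [0.4582, 0.1396, 0.0006]
orientation: [0.0, 0.279, 0.96, 0.002]
wrist_force: [0.5, -0.0, -0.0]
finger_gap: 0.0641
```

>>> {"op": "send_rows", "data": {"deltas": [[[0,0,-0.05,0,0,0],[0,0,-0.05,0,0,0],[0,0,-0.05,0,0,0],[0,0,-0.05,0,0,0],[0,0,-0.05,0,0,0]]], "jaw": -0.2, "force": 30}}

```text
clock: 22.15
tcp_pos: [0.4583, 0.1396, 0.0007]
orientation: [0.0, 0.279, 0.96, 0.002]
wrist_force: [-2.3, -0.8, 6.9]
finger_gap: 0.0546
```

>>> {"op": "send_rows", "data": {"deltas": [[[0,0,1,0,0,0],[0,0,4,0,0,0],[0,0,9,0,0,0],[0,0,14,0,0,0],[0,0,15,0,0,0],[0,0,15,0,0,0],[0,0,15,0,0,0]]]}}

```text
clock: 22.85
tcp_pos: [0.4563, 0.1394, 0.1483]
orientation: [-0.001, 0.279, 0.96, 0.001]
wrist_force: [-0.5, 1.0, -1.4]
finger_gap: 0.0549
```

```bash
python3 ih.py white;python3 -c "
from pl import *
delta(*target(2,.008,.005,.06))"; python3 w.py w15
```

```text
in tool: x 9.7 y -1.1 (corr x 8.6 y -0.1) top z -7.1 mm  w 89.7 h 55.6 long az -0.29 tilt along x 0.19 about-y 0.21 deg
now [0.4557 0.1393 0.1474] to [ 0.5601 -0.1969  0.131 ] delta cm [ 10.44 -33.62  -1.65] rot [ -4.67 -12.72  24.54] t 22.9 gap 0.054506270877452856
22.9 [0.45567159 0.13932332 0.14744734] [-2.25138525e-03  2.79419193e-01  9.60166303e-01  7.18926863e-04] yjaw az 57.54880350354955 0.054506270877452856 61.4633958769988
cam at [0.39100954 0.17901069 0.29024396]
[[ 1.61986097e-03 -9.54313606e-01 -2.98802474e-01  7.65343762e-02]
 [ 9.99998688e-01  1.54951388e-03  4.72341012e-04 -1.18881200e-03]
 [ 1.22371278e-05 -2.98802847e-01  9.54314863e-01 -1.42436722e-01]
 [ 0.00000000e+00  0.00000000e+00  0.00000000e+00  1.00000000e+00]]
```

View pics/w15.png

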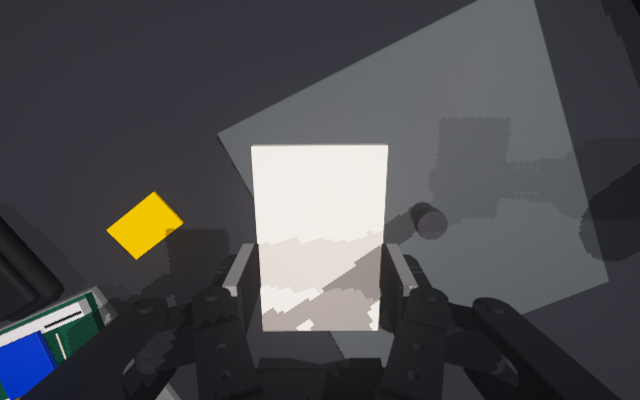

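>>> {"op": "send_rows", "data": {"deltas": [[[0.5,-3,2,-0.3,-1,2],[1.5,-6.5,4,-0.8,-2.5,5],[2.5,-10,5,-1.4,-4,8],[3.5,-13.5,5,-2,-5.5,11],[4.5,-17,5,-2.6,-7,14],[5.5,-20.5,5,-3.3,-8.5,17],[6.5,-24,5,-4,-10,20],[7.8,-28,4,-4.5,-11.5,23],[9,-31.5,3,-4.7,-12.7,24.5],[10.2,-33.6,1,-4.7,-12.7,24.5],[10.4,-33.6,-1,-4.7,-12.7,24.5],[10.4,-33.6,-1.5,-4.7,-12.7,24.5]]]}}

```text
clock: 24.15
tcp_pos: [0.5581, -0.1959, 0.1287]
orientation: [0.111, 0.069, 0.991, -0.006]
wrist_force: [-0.4, 0.8, -1.5]
finger_gap: 0.0543
```

>>> {"op": "send_rows", "data": {"deltas": [[[0,0,0,0,0,0],[0,0,0,0,0,0],[0,0,0,0,0,0]]]}}

```text
clock: 24.45
tcp_pos: [0.5614, -0.1962, 0.1349]
orientation: [0.116, 0.067, 0.991, -0.008]
wrist_force: [0.7, 0.4, -1.7]
finger_gap: 0.0544
```

```bash
python3 -c "
from pl import *
delta(*target(2,.0086,.0046,.005))
delta(*target(2,.0086,.0046,.000))"; python3 ih.py white; python3 w.py w16
```

```text
now [ 0.5614 -0.1962  0.1349] to [ 0.573  -0.1986  0.078 ] delta cm [ 1.16 -0.24 -5.69] rot [-0.    0.18 -0.03] t 24.45 gap 0.05438438598013329
now [ 0.5614 -0.1962  0.1349] to [ 0.5741 -0.1988  0.0731] delta cm [ 1.27 -0.26 -6.18] rot [-0.    0.18 -0.03] t 24.45 gap 0.05438438598013329
in tool: x 30.8 y -0.9 (corr x 29.7 y 0.1) top z -7.3 mm  w 55.5 h 48.5 long az 89.64 tilt along x 0.14 about-y 0.15 deg
24.5 [ 0.56149098 -0.19630848  0.13502902] [ 0.11625199  0.06731492  0.99090572 -0.00774838] yjaw az 82.2294095004661 0.05468687798926486 61.4633958769988
cam at [ 0.45442664 -0.18264511  0.25598207]
[[ 1.67001939e-03 -9.54340400e-01 -2.98716607e-01  7.70058764e-02]
 [ 9.99998605e-01  1.59997030e-03  4.79051940e-04 -9.02246799e-04]
 [ 2.07590780e-05 -2.98716990e-01  9.54341741e-01 -1.42647756e-01]
 [ 0.00000000e+00  0.00000000e+00  0.00000000e+00  1.00000000e+00]]
```

View pics/w16.png

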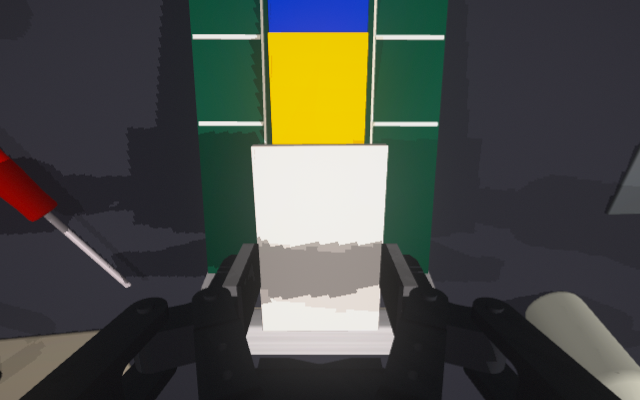

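Run:
```python
from h import *
p=read_camera('top')
m=silhouettes(p,'stand')[0]['mask'];ys,xs=np.nonzero(cv2.dilate(m.astype(np.uint8),np.ones((9,9))));X,z=by_depth(p,np.c_[xs,ys]);X=X[z>0]
d=(X-[.4311,-.1792,0])@np.array([.9907,-.1357,0]); k=(X[:,2]>.095)&(X[:,2]<.125)&(d>.14)
print(k.sum(),np.percentile(d[k],[2,10,50,90]),'tcp d',(np.array([.5741,-.1988])-[.4311,-.1792])@[.9907,-.1357])
```

```text
650 [0.21361434 0.2150539  0.22737452 0.2403932 ] tcp d 0.14432982000000008
```

>>> {"op": "send_rows", "data": {"deltas": [[[0.4,-0.1,-2,0,0,0],[0.8,-0.2,-4,0,0,0],[1.1,-0.2,-5.2,0,0,0],[1.2,-0.2,-5.7,0,0,0],[1.2,-0.2,-5.7,0,0,0],[1.2,-0.2,-5.7,0,0,0]]]}}

```text
clock: 25.25
tcp_pos: [0.5733, -0.1987, 0.0775]
orientation: [0.116, 0.068, 0.991, -0.008]
wrist_force: [-0.5, -0.7, 0.2]
finger_gap: 0.0545
```

```bash
python3 -c "
from pl import *
delta(*target(2,.0087,.0048,.0));print(get_state()['wrist_force'])"; python3 chk.py white 2
```

```text
now [ 0.5733 -0.1987  0.0775] to [ 0.5742 -0.1988  0.0729] delta cm [ 0.1  -0.01 -0.46] rot [-0.02  0.15  0.01] t 25.25 gap 0.05452416448973974
[-0.51912109 -0.725834    0.16015975]
clock 25.25 centre err x -20.2 y 0.0  w 57.3 h 48.5 az -89.69 deg; top-plane: z err at centre 4.4, slopes 0.005 -0.002
```

>>> {"op": "send_rows", "data": {"deltas": [[[0.05,0,-0.15,0,0,0],[0.1,0,-0.3,0,0,0],[0.1,0,-0.42,0,0,0],[0.1,0,-0.42,0,0,0]]]}}

```text
clock: 25.7
tcp_pos: [0.5742, -0.1987, 0.0731]
orientation: [0.116, 0.068, 0.991, -0.008]
wrist_force: [-1.2, -0.2, 1.6]
finger_gap: 0.0544
```

```bash
sed -i "s/(S<40)&(V>165)/(S<40)\&(V>120)/" h.py; python3 -c "
from pl import *
delta(*target(2,.0087,.0048,.0));print(get_state()['wrist_force'])"; python3 chk.py white 2 w17;  python3 ih.py white
```

```text
now [ 0.5742 -0.1987  0.0731] to [ 0.5742 -0.1988  0.0729] delta cm [ 0.01 -0.01 -0.02] rot [-0.02  0.16  0.02] t 25.7 gap 0.05443021498353694
[-1.22457338 -0.23827302  1.59652329]
clock 25.7 centre err x -0.4 y 0.3  w 90.0 h 56.0 az 0.34 deg; top-plane: z err at centre 0.0, slopes 0.001 -0.003
in tool: x 10.1 y -0.7 (corr x 9.0 y 0.3) top z -7.4 mm  w 90.0 h 55.9 long az -0.36 tilt along x -0.10 about-y 0.16 deg
```

View pics/w17.png

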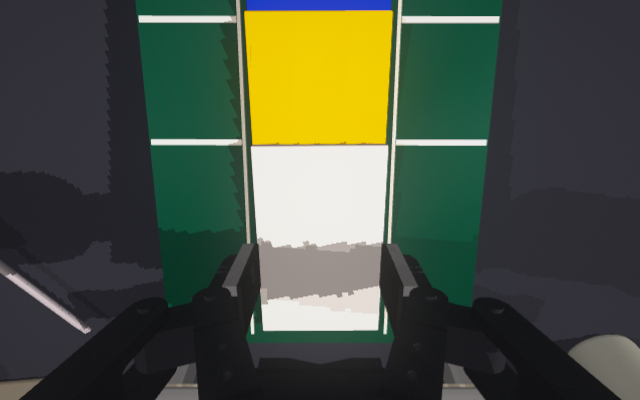

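White's lower edge (row 146) is on the top line (row 142, same parallax as before), centred in the lane. I'll release it and back off.

>>> {"op": "send_rows", "data": {"deltas": [[[0,0,0,0,0,0],[0,0,0,0,0,0],[0,0,0,0,0,0]]], "jaw": 0.5}}

```text
clock: 26.1
tcp_pos: [0.5738, -0.1985, 0.0724]
orientation: [0.115, 0.068, 0.991, -0.007]
wrist_force: [0.6, -0.1, 0.9]
finger_gap: 0.0642
```

>>> {"op": "send_rows", "data": {"deltas": [[[-0.4,0.05,2,0,0,0],[-1.2,0.15,5,0,0,0],[-2.3,0.3,10,0,0,0],[-4.5,0.3,14,0,0,0],[-8,0.3,16,0,0,0],[-10,0.3,17,0,0,0],[-10,0.3,17,0,0,0],[-10,0.3,17,0,0,0],[-10,0.3,17,0,0,0],[-10,0.3,17,0,0,0]]]}}

```text
clock: 27.1
tcp_pos: [0.4742, -0.1953, 0.2414]
orientation: [0.115, 0.068, 0.991, -0.007]
wrist_force: [-1.1, 0.5, 0.1]
finger_gap: 0.064
```

```bash
python3 chk.py white 2 w18; python3 chk.py yellow 1; python3 chk.py blue 0;python3 -c "
from h import *
p=read_camera('top');cv2.imwrite('pics/top1.png',p['img'][...,::-1]);s=get_state();print(s['wrist_force'],s['clock'])"
```

```text
clock 27.1 centre err x -0.2 y 0.6  w 88.8 h 56.8 az 0.05 deg; top-plane: z err at centre 0.2, slopes 0.001 -0.001
clock 27.15 centre err x -20.2 y -0.1  w 56.3 h 49.1 az -89.94 deg; top-plane: z err at centre 0.1, slopes -0.000 -0.000
clock 27.2 centre err x -20.0 y -0.3  w 56.0 h 47.3 az -89.92 deg; top-plane: z err at centre -0.1, slopes 0.011 -0.001
[ 0.35035959  0.19620189 -0.14249488] 27.3
```

View pics/w18.png

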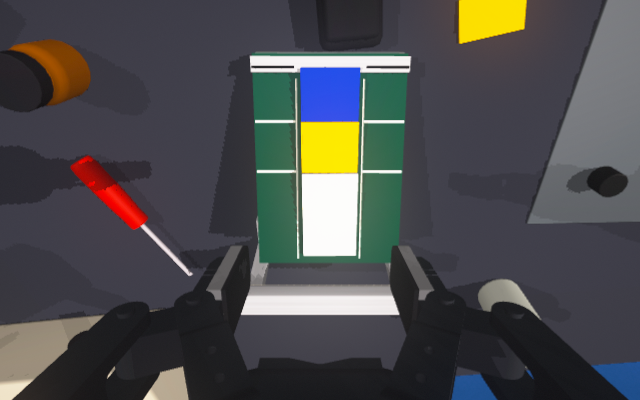

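View pics/top1.png

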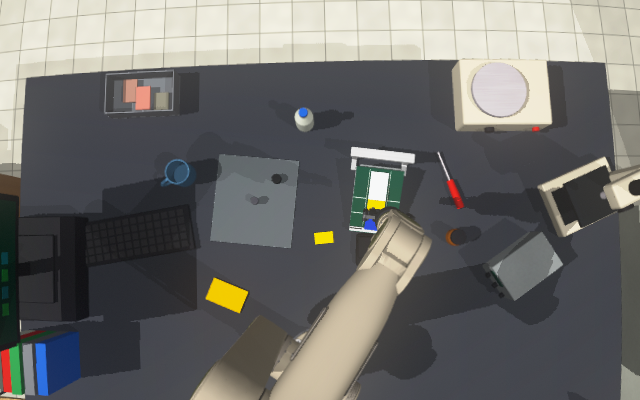

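The wrist view shows blue (330,95), yellow (330,147) and white (330,215), each on its line and inside the lane. The top view shows the bystanders where they were. Handing in.

```bash
python3 -c "
from workcell import *
print(hand_in())"
```

```text
the job is handed in; nothing more can be done
None
```

All three plates are on the viewing stand and let go: blue on the lowest line, yellow on the middle line over blue, white on the top line over yellow. I handed the job in at about 27 s of the 72 s allowed; it reports no verdict.

**Final checks, from the wrist camera after release:**

| Plate | Along the slope | Across the lane | Height | Out of square |
|---|---|---|---|---|
| Blue | -0.3 mm | -0.3 mm | -0.1 mm | about 0.1° |
| Yellow | -0.4 mm | -0.1 mm | +0.1 mm | about 0.1° |
| White | -0.2 mm | +0.6 mm | +0.2 mm | about 0.1° |

- **Lapped plates:** once blue and yellow were lapped over, that check could only see their exposed strips. Their along-slope and squareness figures come from just after each was released. The last look at the exposed strips agreed with them.
- **Slope of blue:** its exposed strip read about 0.01 rad steeper than nominal, which I put down to measurement noise.
- **Bystanders:** in the last top view, those I could see stood where they began. The arm hid the mouse in that view, but the wrist view showed it in front of the stand's low edge.

**What went wrong or disagreed:**
- My first grip on blue was about 3 mm too high, so I opened and gripped again lower.
- The wrist camera placed the finger pads about 1 mm off in both directions, and I corrected every grasp and placing for that.
- My colour mask missed the shaded part of the white plate until I lowered its threshold.

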